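# Swing the pot tray home and load the washed pots

### The arm

A 7-joint arm with a two-finger parallel gripper is mounted at the origin on a cart in front of the work surface, level with it; the furniture and walls round the work are solid. World frame = base frame: x ahead of the robot, y to its left, z up, the work surface at z = 0. Lengths are in m, angles in rad, forces in N, time in s.
With the tool pointing down it reaches from about 0.35 to 0.9 m from the base axis. Payload 7.2 kg.
Tool frame: the origin (TCP) lies on the centre line of the jaws, within the pads' length; the fingertips stand 22 mm ahead of it and the grasp point (between the pads) lies 3 mm ahead of it; z points along the fingers, y is the direction in which the jaws open and shut (so a half turn about z gives the same grasp; the last joint's range is limited). The gripper opens to 88 mm and grips with 3 to 60 N. Pads are 20 mm wide; open, the fingers measure 115 mm over their backs; the gripper's body (75 mm by 178 mm) begins 61 mm behind the grasp point.
Start: joints at [1.116, 0.411, -0.013, 1.596, 0.006, 1.134, -0.082], TCP at [0.236, -0.579, 0.245] pointing down, gripper open.
Joint ranges: [-2.95, 2.95], [-0.29, 1.99], [-1.47, 1.44], [0.14, 2.54], [-1.03, 4.17], [0.13, 1.85], [-2.86, 2.86]. Speed limits (rad/s): [2.39, 2.39, 3.01, 3.01, 3.14, 3.14, 3.14].

### API

Orientations are given as [roll, pitch, yaw] about the fixed x, y, z axes, in that order (R = Rz(yaw) Ry(pitch) Rx(roll)).
In Python, from plant import status, capture, camera_info, workorder, finder gives the robot as it stands. The module is installed in compiled form; this text tells all that it offers.
- The arm moves only by the tool move_arm, never from a script. Its argument "motion" is a list of rows, each a list of 3 entries, a list of its own where there are three numbers: the shift along the tool's x, y, z in mm, then the turn about the tool's z in degrees, then the opening, from 0 (shut) to 1 (fully open). In form: [[[tx, ty, tz], turn, gripper], ...]. A call has 1 to 5 rows; each row is the pose to reach, as a shift and turn from the pose commanded when the call began, along the tool's axes at that moment; what a row does not reach only later rows make up. A row lasts 1/12 s, in which the tool goes at most 41.7 mm and 7.16 degrees, less where a joint would pass 70% of its speed; a pose out of reach is approached as far as the arm can. A call with a gripper value outside its range is refused whole. The fingers move at their own pace and stop on an object; "newtons" is the grip in N (left out, the last holds). Time passes only in rows, so rows that repeat a pose let the fingers close. It gives the time, the measured TCP pose, the force and the opening at its end, in the units of the state.
- status.get_obs(): the state, without advancing time (a new reading comes with each control period).
- capture(name): name is "side" or "top"; returns the picture (400x640x3 uint8, red, green, blue); there is no depth.
- camera_info(name): a dict with "K" (3x3 intrinsics, pixels), "k1" (the pictures are not rectified: a ray, as slopes to the right and down, at radius r is drawn at 1 + k1 r^2 times it, then the intrinsics apply), "camera_from_world" (4x4, takes a point from world to camera coordinates). Camera axes: x right, y up, looking along -z (the intrinsics and any distortion apply to the point x, -y, -z); pixel columns grow to the right and rows downward; lengths in m; the calibration is good to about 2 mm. A picture is of the moment at which its call begins. camera_info takes no time and is no camera call.
- workorder.finish_job(): hands the job in, once; it reports no verdict.
Trained networks look in the newest picture that a camera, given by its name, has taken for a name from the list of things; names that differ only in an ending like _2 or _b are one class to them, and where a whole thing is asked for, a point or a joint stands for the part that bears it (a point fixed in the world has none). Each returns a list of dicts, best first, with "score" (0 to 1); they miss things now and then, are a little off and sometimes report something else, mostly with a low value. They report only what shows in the picture. A call takes as long as a camera call. They do not tell look-alikes from the thing itself.
- finder.look_for(target, camera): "extent" ([centre column, centre row, width, height] in pixels, round what is visible of it).
- finder.cut_out(target, camera): "region" (400x640 bool, what is visible of it) and "extent" ([centre column, centre row, width, height] in pixels, round what is visible of it).
The state is a dict: "time": time; "q": joint angles; "qd": joint speeds; "joint_efforts": joint torques, N m; "ee_pos": TCP position; "eef_rot": TCP orientation; "wrist_force": force on the tool from outside, world axes, zero at the start; "ft_torque": the same for the moment, N m; "opening": finger opening in m.
Only numpy, scipy, OpenCV 4.12 (cv2) and the standard library are available. Lean on these libraries where they do the work, as an engineer would, in place of code of your own. Each camera call takes 0.05 s, during which the arm holds its last target. There are 200 camera calls.

### The job

The grey tray stands out across the table with one corner buffer in the half-round socket of the steel stop rail. First, while it is still empty, push its far corner round so that the tray turns a quarter turn counter-clockwise (seen from above) about the corner held in the socket, flat on the table all the way, until its long side lies fully home along the rail. Then turn every square steel pot, which stand mouth down, mouth up and stand them all side by side on the tray's floor; leave the other things on the table where they are.

Things in the scene. Friction and masses are not known exactly. Their poses are not given: they have to be found in the camera images.
- socket (a point): Half-round steel socket, inner radius 17 mm, 30 mm high, at one end of a fixed stop rail (place and yaw vary). The point is its centre, 15 mm above the table. x: the way the socket opens (away from the robot); y: along the rail, which is 30 mm high, 6 mm thick and runs from the socket to y = +250 mm; its stop face lies at x = -17 mm and looks to +x.
- tray_center (a point): Low grey open tray, 210 (x) by 130 (y) mm outside, 34 mm high, walls and floor 5 mm, 0.6 kg, loose on the table. The point is the centre of the inner floor, 5 mm above the table. At the start tray x points roughly along socket x, away from the robot; when home, tray x lies along socket y. The far corner to push is x = +105, y = -65 mm, at the end of the -y wall.
- tray_buffer (a point): Centre of the tray's buffer that sits in the socket with 3 mm play, at x = -113, y = +73 mm from the tray's centre; 15 mm above the table; axes as the tray's. Each corner has such a round rubber buffer, radius 14 mm, 3 to 29 mm above the table, its centre 8 mm outside both walls. When home, both buffers at y = +73 mm meet the stop face.
- pot_0: Plain steel pot 0, square, 48x48 mm outside and 60 mm tall, open at one end, wall and bottom 3 mm, 0.12 kg; all alike, one may be absent. The origin is its centre, half-way up. z runs along its axis from the closed bottom to the open mouth (down at the start); x and y are square to its flat sides.
- pot_1: Plain steel pot 1, square, 48x48 mm outside and 60 mm tall, open at one end, wall and bottom 3 mm, 0.12 kg; all alike, one may be absent. The origin is its centre, half-way up. z runs along its axis from the closed bottom to the open mouth (down at the start); x and y are square to its flat sides.
- pot_2: Plain steel pot 2, square, 48x48 mm outside and 60 mm tall, open at one end, wall and bottom 3 mm, 0.12 kg; all alike, one may be absent. The origin is its centre, half-way up. z runs along its axis from the closed bottom to the open mouth (down at the start); x and y are square to its flat sides.
- salt: Bystander, to be left alone: glass salt shaker with a domed grey cap, 44 mm across, 90 mm tall; origin at the centre of its underside.
- spice: Bystander, to be left alone: spice jar with a yellow cap, 45 mm across, 100 mm tall; origin at the centre of its underside.
- syrup: Bystander, to be left alone: small square amber jar with a pink cap, 37x46x74 mm; origin at the centre of its underside.
- brush: Bystander, to be left alone: nail brush with a green back, 30x85x22 mm; origin at the centre of its underside.
- tape: Bystander, to be left alone: roll of dark tape lying flat, 53 mm across, 19 mm high; origin at the centre of its underside.
- glue: Bystander, to be left alone: small white tub with an orange screw cap, 33 mm across, 72 mm tall; origin at the centre of its underside.
Not all that is in view belongs to the job. Leave any green look-alike of the pot_0 alone.

How it is judged:
By the outcome, as a careful person would: the job done as asked, in the order asked, and still so for the second after the job is handed in, with the robot touching nothing.
Of pot_0, pot_1, pot_2 only 2 to 3 are there at a start; the rules pass over those that are not, and their reading is None.
At some moment in a run one of pot_0, pot_1, pot_2 may be knocked a few centimetres aside while the robot is not near it.
Once in a run the grip may slacken for a moment while it holds something.
It also fails if it takes over 210 s, if anything falls off the work surface, if the arm or the gripper's body presses on something with over 40 N, if the wrist force passes 120 N, or if a joint passes its speed limit or range.

## Working session

There is one attempt and no reset: what is moved stays moved. The work goes in short steps, Python scripts to look and compute and a tool call to move; the robot and the scene stay as the last step left them, time stands still between calls to the robot, and variables do not carry over. Pictures are saved under pics/ and viewed, about 12 in all and at most 16, crops included, and the job is handed in when it is done.

Besides the shell and the picture viewer there is one more tool, called after "Request:" by a JSON object that holds its "api" and its "payload". move_arm: Moves the arm, as the interface text tells. Its arguments: {"type":"object","properties":{"motion":{"type":"array","items":{"type":"array"}},"newtons":{"type":"number"}},"required":["motion"]}

```bash
mkdir -p pics
cat > h.py <<'E'
import numpy as np, cv2
from plant import status, capture, camera_info, workorder, finder
from scipy.spatial.transform import Rotation as R
def cam(n):
    i=camera_info(n); return np.array(i["K"]),i["k1"],np.array(i["camera_from_world"])
def proj(n,P):
    K,k,T=cam(n); P=np.atleast_2d(P); c=P@T[:3,:3].T+T[:3,3]
    s=np.c_[c[:,0],-c[:,1]]/(-c[:,2:3]); s=s*(1+k*(s**2).sum(1,keepdims=True))
    return s@K[:2,:2].T+K[:2,2]
def unproj(n,uv,z):
    K,k,T=cam(n); uv=np.atleast_2d(uv).astype(float)
    d=(uv-K[:2,2])@np.linalg.inv(K[:2,:2]).T; s=d.copy()
    for _ in range(20): s=d/(1+k*(s**2).sum(1,keepdims=True))
    r=np.c_[s[:,0],-s[:,1],-np.ones(len(s))]@T[:3,:3]
    o=-T[:3,:3].T@T[:3,3]
    return o+r*((z-o[2])/r[:,2:3])
def snap(n,f,crop=None,sc=1):
    im=capture(n)[:,:,::-1].copy()
    o=im
    if crop: x0,y0,x1,y1=crop; o=cv2.resize(im[y0:y1,x0:x1],None,fx=sc,fy=sc,interpolation=cv2.INTER_CUBIC)
    cv2.imwrite("pics/"+f,o); return im
def st():
    o=status.get_obs(); print("t",round(o["time"],2),"p",np.round(o["ee_pos"],4),"r",np.round(o["eef_rot"],3),"F",np.round(o["wrist_force"],1),"op",round(float(o["opening"]),4),"q",np.round(o["q"],2))
E
python3 - <<'E'
from h import *
st()
a=snap("top","t0.png");b=snap("side","s0.png")
for n in("top","side"):
    K,k,T=cam(n);print(n,K.round(1).tolist(),k,"pos",(-T[:3,:3].T@T[:3,3]).round(3),T.round(2).tolist())
    for t in ("pot_0","tray_center"):
        for d in finder.look_for(t,n): print(n,t,round(d["score"],2),np.round(d["extent"],1), unproj(n,d["extent"][:2],0.06 if t=="pot_0" else 0.0).round(3))
E
```

```text
t 0.0 p [ 0.2356 -0.5784  0.2438] r [-3.14   0.     0.387] F [ 0.1  0.5 -0.4] op 0.0876 q [ 1.12  0.41 -0.01  1.6   0.01  1.13 -0.08]
top [[432.0, 0.0, 319.7], [0.0, 432.0, 201.9], [0.0, 0.0, 1.0]] -0.024677254030219274 pos [0.375 0.179 1.142] [[0.01, -1.0, 0.03, 0.15], [0.99, 0.01, 0.16, -0.56], [-0.16, 0.02, 0.99, -1.07], [0.0, 0.0, 0.0, 1.0]]
top pot_0 0.91 [284.1 230.9  20.6  16.6] [[0.48  0.241 0.06 ]]
top pot_0 0.88 [222.9 234.3  28.1  28.2] [[0.47  0.394 0.06 ]]
top pot_0 0.58 [277.1 176.4  18.1  27. ] [[0.62  0.262 0.06 ]]
top tray_center 0.88 [443.4 213.9  70.1  91.1] [[ 0.537 -0.182  0.   ]]
top tray_center 0.43 [277.6 176.1  22.9  23.5] [[0.634 0.266 0.   ]]
side [[366.1, 0.0, 320.5], [0.0, 366.1, 196.4], [0.0, 0.0, 1.0]] -0.07429674888630962 pos [0.309 1.048 0.531] [[-0.96, -0.29, 0.02, 0.59], [0.16, -0.44, 0.89, -0.06], [-0.25, 0.85, 0.46, -1.06], [0.0, 0.0, 0.0, 1.0]]
side pot_0 0.92 [328.9 258.   27.2  36.2] [[0.461 0.443 0.06 ]]
side pot_0 0.74 [341.8 222.6  25.3  34.8] [[0.47  0.296 0.06 ]]
side pot_0 0.66 [287.  217.6  19.7  27.1] [[0.605 0.318 0.06 ]]
side tray_center 0.68 [351.9 165.3  73.9  28.5] [[ 0.553 -0.213  0.   ]]
```

View pics/t0.png

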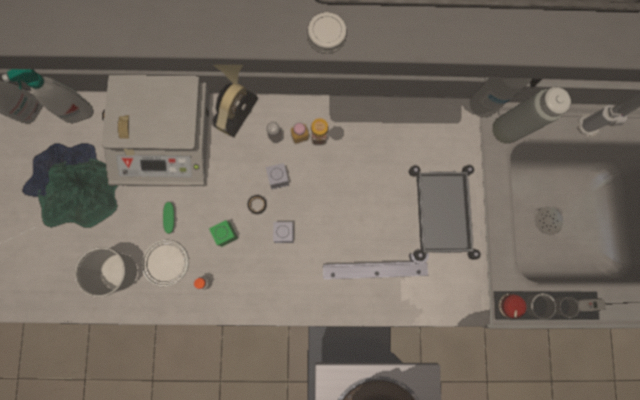

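View pics/s0.png

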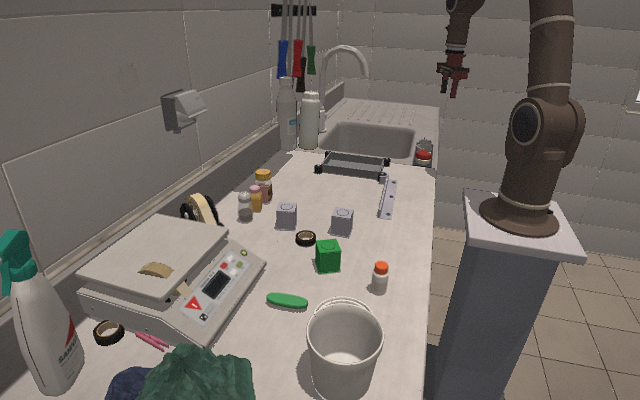

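Top view: candidates for the pot are grey (278,176), grey (284,231) and green (222,233). The green one is the look-alike, so two real pots. The tray is at (443,212), the rail at row 270. Next is a close crop of each.

Run:
```python
from h import *
im=cv2.imread("pics/t0.png")
a=cv2.resize(im[155:285,315:490],None,fx=4.5,fy=4.5,interpolation=cv2.INTER_CUBIC)
cv2.imwrite("pics/c0.png",a)
b=cv2.resize(im[160:250,210:300],None,fx=6,fy=6,interpolation=cv2.INTER_CUBIC)
cv2.imwrite("pics/c1.png",b)
```

```text
(no output)
```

View pics/c0.png

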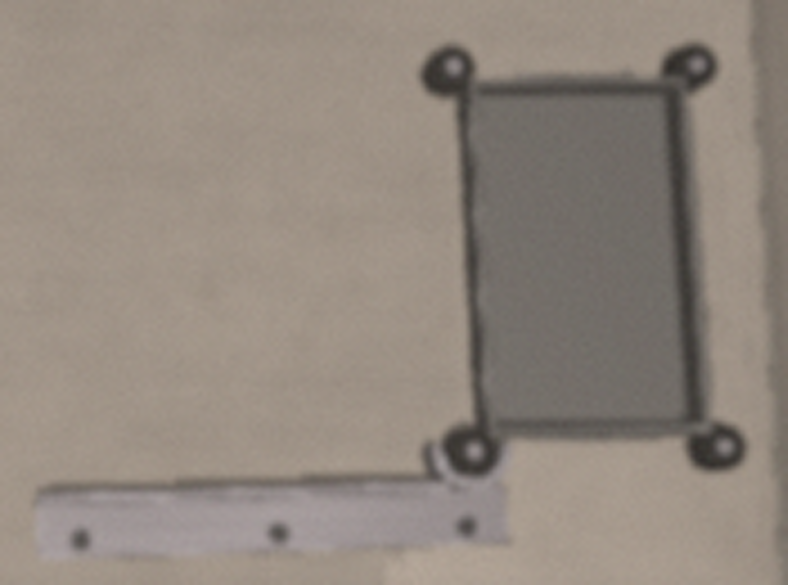

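View pics/c1.png

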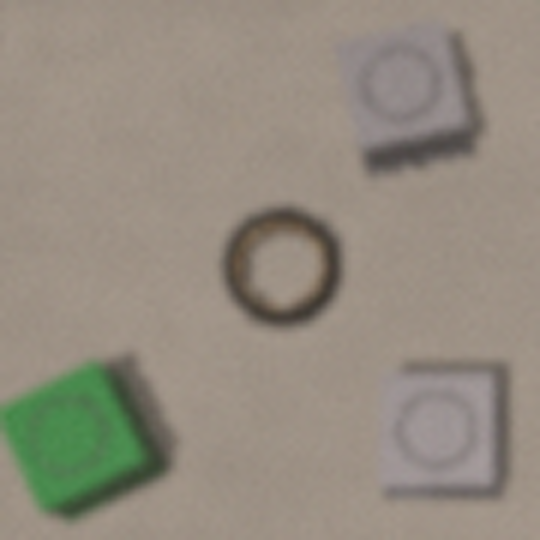

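Run:
```python
from h import *
px=np.array([[448,70],[690,66],[470,450],[716,446]])/4.5+[315,155]
B=unproj("top",px,0.027)[:,:2]; M=np.array([[113,73],[113,-73],[-113,73],[-113,-73]])/1e3
mc=M.mean(0);bc=B.mean(0);U,S,V=np.linalg.svd((M-mc).T@(B-bc));Rt=(U@V).T
print(B.round(4).tolist()); print("ctr",bc,"yaw",np.degrees(np.arctan2(Rt[1,0],Rt[0,0])),"scale",S.sum()/((M-mc)**2).sum())
print("res",((M@Rt.T+bc)-B).round(4).tolist()); print("buf",M[2]@Rt.T+bc, "far corner", Rt@[.105,-.065]+bc)
r=unproj("top",np.array([[38,492],[425,478]])/4.5+[315,155],0.03)[:,:2];print("rail",r,np.degrees(np.arctan2(*(r[0]-r[1])[::-1])))
for n,c in(("A",[[340,45],[455,28],[473,130],[362,150]]),("B",[[383,367],[497,367],[497,487],[383,487]])):
    w=unproj("top",np.array(c)/6+[210,160],0.06)[:,:2];e=w[1]-w[0];f=w[3]-w[0]
    print(n,w.mean(0),np.degrees(np.arctan2(e[1],e[0])),np.degrees(np.arctan2(f[1],f[0])),np.linalg.norm(e),np.linalg.norm(f))
```

```text
[[0.6488, -0.1006], [0.6537, -0.2463], [0.425, -0.1073], [0.4285, -0.2508]]
ctr [ 0.53897539 -0.17625937] yaw 1.4891862123664092 scale 0.9929212524874624
res [[0.0012, 0.0003], [0.0002, 0.0], [-0.0008, 0.0011], [-0.0006, -0.0014]]
buf [ 0.42411641 -0.1062207 ] far corner [ 0.64562916 -0.23850865]
rail [[ 0.39882718  0.14087363]
 [ 0.40870122 -0.08015788]] 92.55784778023276
A [0.62434828 0.26028216] -80.45234297347577 -166.84412599379684 0.049642938211868666 0.04692352577985752
B [0.4796212 0.2431219] -89.28916750141191 -178.50398812351807 0.04772802295195587 0.05024508480288421
```

Request:
{"api": "move_arm", "payload": {"motion": [[[32, -9, 0], 0, 0], [[64, -19, 0], 0, 0], [[96, -28, 0], 0, 0], [[128, -38, 0], 0, 0], [[158, -47, 0], 0, 0]], "newtons": 20}}

```text
time: 0.72
ee_pos: [0.3657, -0.4743, 0.2447]
eef_rot: [-3.142, -0.0, 0.387]
wrist_force: [0.8, 0.4, -0.1]
opening: 0.058
```

Request:
{"api": "move_arm", "payload": {"motion": [[[32, -9, 12], 0, 0], [[64, -19, 24], 0, 0], [[96, -28, 36], 0, 0], [[128, -38, 48], 0, 0], [[158, -47, 60], 0, 0]]}}

```text
time: 1.13
ee_pos: [0.4943, -0.371, 0.1842]
eef_rot: [3.141, -0.0, 0.387]
wrist_force: [-1.1, -0.7, -0.4]
opening: 0.0249
```

Request:
{"api": "move_arm", "payload": {"motion": [[[32, -9, 12], 0, 0], [[64, -19, 24], 0, 0], [[96, -28, 36], 0, 0], [[128, -38, 48], 0, 0], [[158, -47, 60], 0, 0]]}}

```text
time: 1.55
ee_pos: [0.6229, -0.2679, 0.124]
eef_rot: [-3.141, -0.0, 0.387]
wrist_force: [0.4, -0.1, 0.1]
opening: 0.0007
```

Request:
{"api": "move_arm", "payload": {"motion": [[[0, 0, 0], 5.2, 0], [[0, 0, 0], 10.4, 0], [[0, 0, 0], 15.6, 0], [[0, 0, 0], 20.7, 0], [[0, 0, 0], 20.7, 0]]}}

```text
time: 1.97
ee_pos: [0.6216, -0.2692, 0.1244]
eef_rot: [3.141, 0.0, 0.022]
wrist_force: [-0.7, -0.5, 0.1]
opening: 0.0003
```

Request:
{"api": "move_arm", "payload": {"motion": [[[0, 0, 30], 0, 0], [[0, 0, 60], 0, 0], [[0, 0, 92], 0, 0], [[0, -8, 92], 0, 0], [[0, -15, 92], 0, 0]]}}

```text
time: 2.38
ee_pos: [0.6197, -0.2536, 0.0312]
eef_rot: [-3.14, 0.004, 0.027]
wrist_force: [0.3, 1.0, 0.6]
opening: 0.0005
```

Request:
{"api": "move_arm", "payload": {"motion": [[[5.2, -6.8, 0], -2, 0], [[10.1, -13.8, 0], -4, 0], [[14.8, -21, 0], -6, 0], [[19.3, -28.3, 0], -8, 0], [[23.5, -35.8, 0], -10, 0]]}}

```text
time: 2.8
ee_pos: [0.6453, -0.218, 0.0343]
eef_rot: [3.14, -0.002, 0.204]
wrist_force: [0.0, -3.2, 2.0]
opening: 0.0004
```

Run:
```python
from h import *
st(); snap("top","t1.png",(315,140,490,285),4)
```

```text
t 2.8 p [ 0.6453 -0.218   0.0343] r [ 3.14e+00 -2.00e-03  2.04e-01] F [ 0.  -3.2  2. ] op 0.0004 q [ 0.31  0.72 -0.08  1.61  0.08  0.81 -1.17]
```

View pics/t1.png

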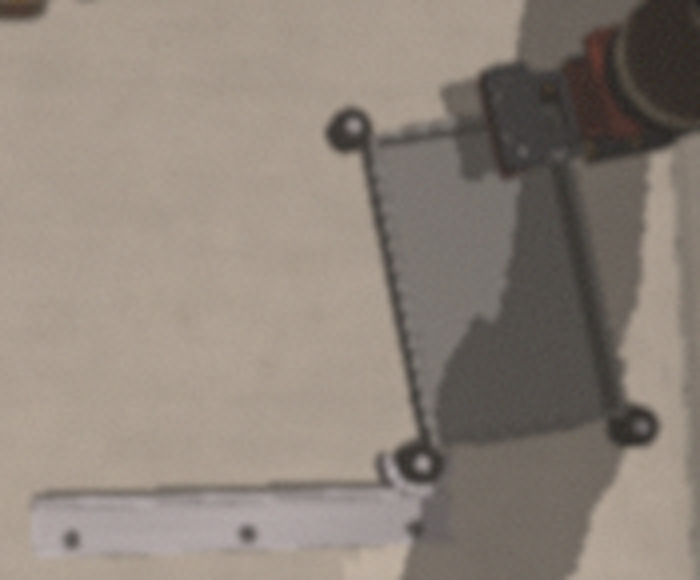

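The tray has turned about 10° and its buffer is still seated in the socket (crop 420,462). I'll continue round.

Request:
{"api": "move_arm", "payload": {"motion": [[[5.2, -6.8, 0], -2, 0], [[10.1, -13.8, 0], -4, 0], [[14.8, -21, 0], -6, 0], [[19.3, -28.3, 0], -8, 0], [[23.5, -35.8, 0], -10, 0]]}}

```text
time: 3.27
ee_pos: [0.6604, -0.1777, 0.0329]
eef_rot: [3.141, -0.001, 0.378]
wrist_force: [1.3, -4.4, 3.5]
opening: 0.0009
```

Request:
{"api": "move_arm", "payload": {"motion": [[[5.2, -6.8, 0], -2, 0], [[10.1, -13.8, 0], -4, 0], [[14.8, -21, 0], -6, 0], [[19.3, -28.3, 0], -8, 0], [[23.5, -35.8, 0], -10, 0]]}}

```text
time: 3.68
ee_pos: [0.6694, -0.1353, 0.0329]
eef_rot: [3.141, -0.001, 0.553]
wrist_force: [3.4, -3.8, 2.4]
opening: 0.0005
```

Request:
{"api": "move_arm", "payload": {"motion": [[[5.2, -6.8, 0], -2, 0], [[10.1, -13.8, 0], -4, 0], [[14.8, -21, 0], -6, 0], [[19.3, -28.3, 0], -8, 0], [[23.5, -35.8, 0], -10, 0]]}}

```text
time: 4.1
ee_pos: [0.6708, -0.092, 0.0329]
eef_rot: [3.141, -0.002, 0.728]
wrist_force: [4.8, -3.4, 2.3]
opening: 0.0005
```

Request:
{"api": "move_arm", "payload": {"motion": [[[5.2, -6.8, 0], -2, 0], [[10.1, -13.8, 0], -4, 0], [[14.8, -21, 0], -6, 0], [[19.3, -28.3, 0], -8, 0], [[23.5, -35.8, 0], -10, 0]]}}

```text
time: 4.52
ee_pos: [0.6643, -0.0495, 0.0329]
eef_rot: [3.141, -0.002, 0.902]
wrist_force: [4.8, -1.6, 1.5]
opening: 0.0006
```

Run:
```python
from h import *
st(); snap("top","t2.png",(315,120,490,285),3.5)
```

```text
t 4.52 p [ 0.6643 -0.0495  0.0329] r [ 3.141e+00 -2.000e-03  9.020e-01] F [ 4.8 -1.6  1.5] op 0.0006 q [ 0.18  0.72 -0.26  1.64  0.23  0.81 -0.85]
```

View pics/t2.png

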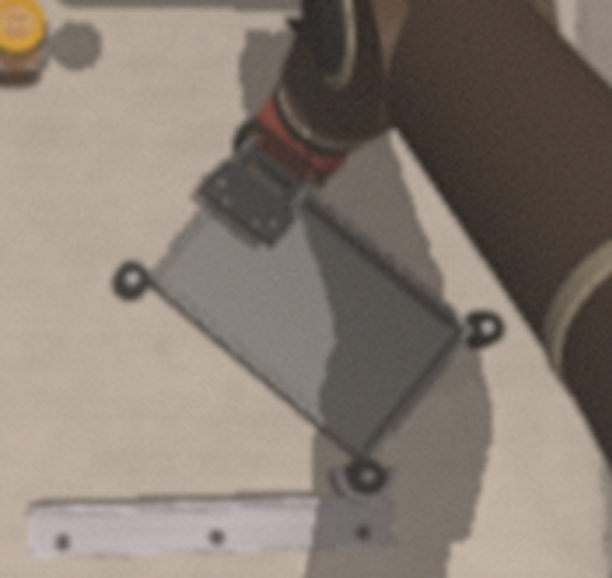

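The tray is at about 52° with its buffer still in the socket (crop 366,477). I'll continue.

Request:
{"api": "move_arm", "payload": {"motion": [[[5.2, -6.8, 0], -2, 0], [[10.1, -13.8, 0], -4, 0], [[14.8, -21, 0], -6, 0], [[19.3, -28.3, 0], -8, 0], [[23.5, -35.8, 0], -10, 0]]}}

```text
time: 4.98
ee_pos: [0.6508, -0.0091, 0.0328]
eef_rot: [3.141, -0.002, 1.076]
wrist_force: [5.4, -0.0, 0.6]
opening: 0.0004
```

Request:
{"api": "move_arm", "payload": {"motion": [[[5.2, -6.8, 0], -2, 0], [[10.1, -13.8, 0], -4, 0], [[14.8, -21, 0], -6, 0], [[19.3, -28.3, 0], -8, 0], [[23.5, -35.8, 0], -10, 0]]}}

```text
time: 5.4
ee_pos: [0.6302, 0.0286, 0.0327]
eef_rot: [3.141, -0.001, 1.25]
wrist_force: [5.3, 0.8, 1.9]
opening: 0.0003
```

Request:
{"api": "move_arm", "payload": {"motion": [[[5.2, -6.8, 0], -2, 0], [[10.1, -13.8, 0], -4, 0], [[14.8, -21, 0], -6, 0], [[19.3, -28.3, 0], -8, 0], [[23.5, -35.8, 0], -10, 0]]}}

```text
time: 5.82
ee_pos: [0.6034, 0.0623, 0.0327]
eef_rot: [3.141, -0.001, 1.425]
wrist_force: [5.6, 2.1, 0.6]
opening: 0.0006
```

Request:
{"api": "move_arm", "payload": {"motion": [[[2.6, -3.4, 0], -1, 0], [[5.2, -6.8, 0], -2, 0], [[7.7, -10.3, 0], -3, 0], [[10.1, -13.8, 0], -4, 0], [[14.8, -21, 0], -6, 0]]}}

```text
time: 6.23
ee_pos: [0.5857, 0.079, 0.0327]
eef_rot: [3.14, -0.001, 1.527]
wrist_force: [5.1, 1.2, 1.5]
opening: 0.0006
```

Run:
```python
from h import *
st(); snap("top","t3.png",(315,120,490,285),3.5)
```

```text
t 6.23 p [0.5857 0.079  0.0327] r [ 3.140e+00 -1.000e-03  1.527e+00] F [5.1 1.2 1.5] op 0.0006 q [ 0.09  0.65 -0.42  1.83  0.38  0.74 -0.58]
```

View pics/t3.png

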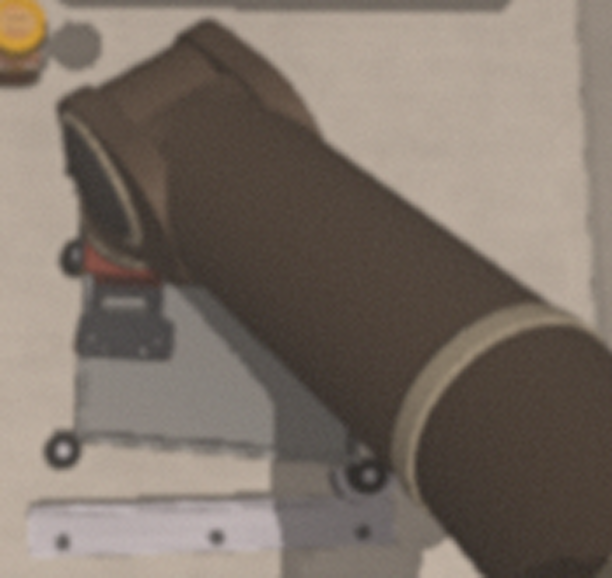

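Request:
{"api": "move_arm", "payload": {"motion": [[[2.6, -3.4, 0], -1, 0], [[5.2, -6.8, 0], -2, 0], [[7.7, -10.3, 0], -3, 0], [[9, -12, 0], -3.5, 0], [[10.1, -13.8, 0], -4, 0]]}}

```text
time: 6.7
ee_pos: [0.5716, 0.0896, 0.0326]
eef_rot: [-3.142, -0.0, 1.597]
wrist_force: [4.1, 3.7, 0.1]
opening: 0.0002
```

Request:
{"api": "move_arm", "payload": {"motion": [[[0.6, -0.9, 0], -0.25, 0], [[1.3, -1.7, 0], -0.5, 0], [[2, -2.5, 0], -0.75, 0], [[2.6, -3.4, 0], -1, 0]]}}

```text
time: 7.03
ee_pos: [0.5682, 0.0918, 0.0326]
eef_rot: [-3.141, 0.0, 1.614]
wrist_force: [3.7, 2.8, -1.1]
opening: 0.0007
```

Request:
{"api": "move_arm", "payload": {"motion": [[[0, -1, 0], 0, 0], [[0, -2, 0], 0, 0], [[0, -2, 0], 0, 0]]}}

```text
time: 7.28
ee_pos: [0.566, 0.0916, 0.0326]
eef_rot: [-3.141, 0.0, 1.614]
wrist_force: [3.0, 1.6, 0.1]
opening: 0.0005
```

Request:
{"api": "move_arm", "payload": {"motion": [[[0, -1, 0], 0, 0], [[0, -2, 0], 0, 0], [[0, -2, 0], 0, 0]]}}

```text
time: 7.53
ee_pos: [0.5641, 0.0917, 0.0326]
eef_rot: [-3.141, 0.0, 1.614]
wrist_force: [2.5, 2.3, -0.5]
opening: 0.0002
```

Request:
{"api": "move_arm", "payload": {"motion": [[[0, -1, 0], 0, 0], [[0, -2, 0], 0, 0], [[0, -2, 0], 0, 0]]}}

```text
time: 7.78
ee_pos: [0.563, 0.0918, 0.0328]
eef_rot: [3.14, -0.0, 1.614]
wrist_force: [6.4, 3.4, -2.0]
opening: 0.0005
```

Request:
{"api": "move_arm", "payload": {"motion": [[[0, -1, 0], 0, 0], [[0, -2, 0], 0, 0], [[0, -2, 0], 0, 0]]}}

```text
time: 8.03
ee_pos: [0.5628, 0.0918, 0.0334]
eef_rot: [3.136, -0.001, 1.614]
wrist_force: [10.1, 3.8, -2.0]
opening: 0.0002
```

Request:
{"api": "move_arm", "payload": {"motion": [[[0, 8, 0], 0, 0], [[0, 16, 0], 0, 0], [[-40, 16, 0], 0, 0], [[-80, 16, 0], 0, 0], [[-120, 16, 0], 0, 0]]}}

```text
time: 8.45
ee_pos: [0.5805, -0.0289, 0.032]
eef_rot: [-3.139, 0.001, 1.616]
wrist_force: [0.6, -1.3, 0.7]
opening: 0.0001
```

Request:
{"api": "move_arm", "payload": {"motion": [[[0, -4, 0], 0, 0], [[0, -8, 0], 0, 0], [[0, -11, 0], 0, 0], [[0, -12, 0], 0, 0], [[0, -13, 0], 0, 0]]}}

```text
time: 8.87
ee_pos: [0.5682, -0.0265, 0.0327]
eef_rot: [-3.141, -0.001, 1.616]
wrist_force: [1.3, 0.9, -1.6]
opening: 0.0001
```

Request:
{"api": "move_arm", "payload": {"motion": [[[0, -1, 0], 0, 0], [[0, -2, 0], 0, 0], [[0, -2, 0], 0, 0]]}}

```text
time: 9.12
ee_pos: [0.568, -0.0266, 0.0332]
eef_rot: [3.138, -0.001, 1.616]
wrist_force: [4.1, 2.5, -1.6]
opening: 0.0008
```

Request:
{"api": "move_arm", "payload": {"motion": [[[0, -1, 0], 0, 0], [[0, -2, 0], 0, 0], [[0, -2, 0], 0, 0]]}}

```text
time: 9.37
ee_pos: [0.5679, -0.0266, 0.0338]
eef_rot: [3.135, -0.002, 1.615]
wrist_force: [8.1, 2.6, -2.1]
opening: 0.0006
```

Request:
{"api": "move_arm", "payload": {"motion": [[[0, 6, 0], 0, 0.5], [[0, 10, -25], 0, 1], [[0, 10, -65], 0, 1], [[0, 10, -110], 0, 1], [[40, 10, -115], 0, 1]]}}

```text
time: 9.78
ee_pos: [0.576, 0.004, 0.1531]
eef_rot: [3.136, 0.005, 1.603]
wrist_force: [1.8, 0.3, -0.7]
opening: 0.0303
```

Request:
{"api": "move_arm", "payload": {"motion": [[[35, 9, 0], -3, 1], [[70, 17, 0], -6, 1], [[105, 25, 0], -8.8, 1]]}}

```text
time: 10.03
ee_pos: [0.593, 0.1194, 0.1483]
eef_rot: [-3.142, 0.001, 1.77]
wrist_force: [1.0, -0.3, 0.4]
opening: 0.0506
```

```bash
cat > pots.py <<'E'
from h import *
st(); im=capture("top")[:,:,::-1].copy()
for d in finder.cut_out("pot_0","top"):
    m=np.array(d["region"]).astype(np.uint8); c=np.array(cv2.findNonZero(m)).reshape(-1,2); hsv=cv2.cvtColor(im,cv2.COLOR_BGR2HSV)[m>0].mean(0)
    w=unproj("top",c,0.06)[:,:2].astype(np.float32)
    r=cv2.minAreaRect(w*1000)
    print(round(d["score"],2),"px",np.round(d["extent"],1),"HSV",hsv.round(),"rect(mm)",np.round(r[0]),np.round(r[1]),round(r[2],1))
cv2.imwrite("pics/p.png",im)
E
python3 pots.py
```

```text
t 10.03 p [0.593  0.1194 0.1483] r [-3.142e+00  1.000e-03  1.770e+00] F [ 1.  -0.3  0.4] op 0.0506 q [ 0.13  0.54 -0.57  1.72  0.34  0.98 -0.36]
0.8 px [276.7 178.   22.   28.8] HSV [ 25.  19. 155.] rect(mm) [621. 264.] [63. 51.] 13.5
0.73 px [284.5 230.6  20.2  21.2] HSV [ 37.  17. 170.] rect(mm) [479. 243.] [53. 53.] 1.1
0.6 px [223.7 233.8  27.4  31.1] HSV [ 58.  98. 144.] rect(mm) [474. 395.] [59. 53.] 28.5
```

Request:
{"api": "move_arm", "payload": {"motion": [[[33, 15, 0], 0, 1], [[66, 30, 0], 0, 1], [[99, 44, 0], 0, 1], [[132, 58.6, 0], 0, 1], [[132, 58.6, 10], 0, 1]]}}

```text
time: 10.55
ee_pos: [0.6241, 0.2683, 0.1393]
eef_rot: [3.139, -0.006, 1.775]
wrist_force: [-2.4, 0.8, 0.8]
opening: 0.0872
```

Request:
{"api": "move_arm", "payload": {"motion": [[[0, 0, 30], 0, 1], [[0, 0, 60], 0, 1], [[0, 0, 93], 0, 1], [[0, 0, 93], 0, 0.5], [[0, 0, 93], 0, 0.4]], "newtons": 20}}

```text
time: 10.97
ee_pos: [0.6234, 0.2577, 0.043]
eef_rot: [-3.137, 0.001, 1.767]
wrist_force: [0.2, 0.3, -0.0]
opening: 0.0777
```

Request:
{"api": "move_arm", "payload": {"motion": [[[0, 0, 0], 0, 0.3], [[0, 0, 0], 0, 0.3], [[0, 0, 0], 0, 0.3], [[0, 0, -20], 0, 0.3], [[0, 0, -40], 0, 0.3]]}}

```text
time: 11.38
ee_pos: [0.6246, 0.2585, 0.0855]
eef_rot: [-3.141, 0.0, 1.767]
wrist_force: [1.3, 0.6, -0.9]
opening: 0.0476
```

Run:
```python
from h import *
st(); a=snap("side","s1.png",(220,150,400,290),4)
```

```text
t 11.38 p [0.6246 0.2585 0.0855] r [-3.141  0.     1.767] F [ 1.3  0.6 -0.9] op 0.0476 q [-0.12  0.71 -0.52  1.58  0.41  0.96 -0.58]
```

View pics/s1.png

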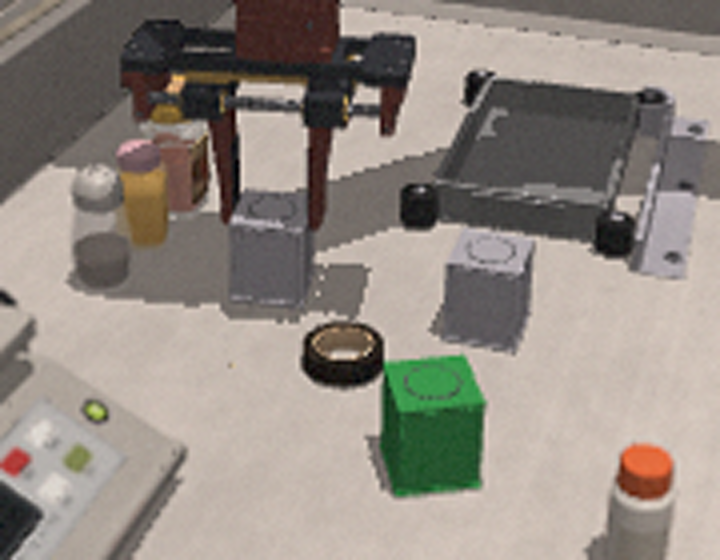

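Request:
{"api": "move_arm", "payload": {"motion": [[[-35, 4, -20], 0, 0.3], [[-75, 8, -20], 0, 0.3], [[-115, 12, -20], 0, 0.3], [[-155, 16, -20], 0, 0.3], [[-190, 19, -20], 0, 0.3]]}}

```text
time: 11.85
ee_pos: [0.6818, 0.0729, 0.106]
eef_rot: [3.14, 0.002, 1.766]
wrist_force: [-0.1, 0.6, -1.4]
opening: 0.0477
```

Request:
{"api": "move_arm", "payload": {"motion": [[[-20, 0, 0], 3, 0.3], [[-35, 0, 0], 7, 0.3], [[-35, 0, 30], 11, 0.3], [[-35, 0, 54], 11, 0.3], [[-35, 0, 59], 11, 0.3]]}}

```text
time: 12.27
ee_pos: [0.6905, 0.0421, 0.0478]
eef_rot: [3.134, -0.001, 1.572]
wrist_force: [-2.3, -3.9, 28.8]
opening: 0.0479
```

Request:
{"api": "move_arm", "payload": {"motion": [[[0, 0, 3], 0, 0.3], [[0, 0, 3], 0, 0.3]]}}

```text
time: 12.43
ee_pos: [0.6905, 0.0424, 0.0469]
eef_rot: [3.134, -0.0, 1.573]
wrist_force: [1.2, -2.3, 13.9]
opening: 0.0479
```

Request:
{"api": "move_arm", "payload": {"motion": [[[0, 0, -3], 0, 0.8], [[0, 0, -3], 0, 0.8], [[0, 0, -10], 0, 0.8], [[12, 0, -20], 0, 0.8], [[24, 0, -24], 0, 0.7]], "newtons": 6}}

```text
time: 12.85
ee_pos: [0.6878, 0.0665, 0.0683]
eef_rot: [3.14, -0.0, 1.574]
wrist_force: [0.0, 0.9, -0.1]
opening: 0.0665
```

Request:
{"api": "move_arm", "payload": {"motion": [[[0, 0, 0], 0, 0.3], [[0, 0, 0], 0, 0.3], [[0, 0, 0], 0, 0.3], [[0, 0, 0], 0, 0.3], [[0, 0, 0], 0, 0.3]]}}

```text
time: 13.27
ee_pos: [0.6874, 0.0662, 0.0666]
eef_rot: [3.141, -0.001, 1.575]
wrist_force: [0.5, 2.1, 2.7]
opening: 0.0479
```

Request:
{"api": "move_arm", "payload": {"motion": [[[-9, 0, -5], 0, 0.3], [[-18.5, 0, -9.5], 0, 0.3], [[-29, 0, -12.5], 0, 0.3], [[-39.5, 0, -13.5], 0, 0.3], [[-50, 0, -13.5], 0, 0.3]]}}

```text
time: 13.68
ee_pos: [0.6877, 0.0134, 0.0805]
eef_rot: [3.141, 0.001, 1.574]
wrist_force: [-0.8, 1.0, -0.0]
opening: 0.048
```

Run:
```python
from h import *
st(); p=proj("side",[.69,.02,.04])[0].astype(int); print(p)
a=snap("side","s2.png",(p[0]-60,p[1]-55,p[0]+60,p[1]+45),6)
```

```text
t 13.68 p [0.6877 0.0134 0.0805] r [3.141e+00 1.000e-03 1.574e+00] F [-0.8  1.  -0. ] op 0.048 q [ 0.21  0.72 -0.47  1.55  0.37  0.96 -0.37]
[296 174]
```

View pics/s2.png

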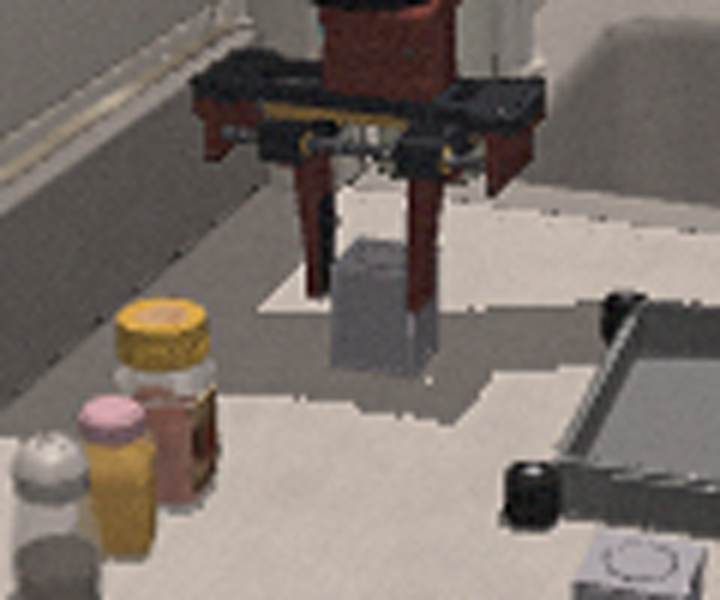

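```bash
cat > hyp.py <<'E'
from h import *
import itertools
C=np.array(list(itertools.product([-.024,.024],[-.024,.024],[-.03,.03])))
def ext(n,c,th,yaw=np.pi/2):
    # th: tilt, top going toward -tool x ; tool x=(cos yaw,sin yaw)
    a=np.array([-np.sin(yaw),np.cos(yaw),0]); r=R.from_rotvec(-a*th)*R.from_euler('z',yaw)
    # make sure the top goes to -tool x
    if r.apply([0,0,1])@[np.cos(yaw),np.sin(yaw),0]>0 and np.sin(th)>0: r=R.from_rotvec(a*th)*R.from_euler('z',yaw)
    q=proj(n,r.apply(C)+c); return np.round([q[:,0].min(),q[:,0].max(),q[:,1].min(),q[:,1].max()],1)
def seen(n,tgt="pot_0"):
    capture(n)
    for d in finder.look_for(tgt,n):
        u,v,w,h=d["extent"]; print(n,round(d["score"],2),np.round([u-w/2,u+w/2,v-h/2,v+h/2],1))
E
python3 - <<'E'
from hyp import *
seen("side");seen("top")
for n in("side","top"):
  print(n,"lifted",ext(n,[.688,-.008,.044],0),"stayed",ext(n,[.688,.042,.03],0),"slid",ext(n,[.688,-.008,.03],0),"tilt45",ext(n,[.688,.018-.004,.038],.785),"lying",ext(n,[.688,-.012,.024],1.57))
E
```

```text
side 0.98 [314.  339.2 237.  278.2]
side 0.71 [330.  354.6 206.6 238.2]
side 0.65 [263.4 306.4 291.2 310.4]
top 0.91 [208.5 235.1 217.7 246.3]
top 0.81 [271.4 292.3 221.1 243.3]
top 0.21 [292.1 310.1 122.7 141.9]
side lifted [290.3 309.  158.2 182.1] stayed [284.7 304.1 167.5 192.4] slid [290.4 309.  162.  185.9] tilt45 [286.4 308.2 162.  186.3] lying [290.2 309.9 164.3 186.2]
top lifted [370.1 392.3 141.7 165.8] stayed [351.2 372.  143.  166.8] slid [369.4 391.2 143.3 167.1] tilt45 [357.6 387.  141.5 166.8] lying [368.7 394.2 144.6 167.1]
```

Gripped at its corner, the pot lifted upright and did not pivot. I'll set it down and topple it by pushing high with closed fingers.

Request:
{"api": "move_arm", "payload": {"motion": [[[0, 0, 8], 0, 0.3], [[0, 0, 15], 0, 0.3], [[0, 0, 14], 0, 0.8], [[0, 0, 14], 0, 0.8], [[5, 0, -10], 0, 0.8]], "newtons": 20}}

```text
time: 14.35
ee_pos: [0.6846, 0.0194, 0.0853]
eef_rot: [-3.134, 0.002, 1.575]
wrist_force: [-0.6, -0.7, -0.8]
opening: 0.0639
```

Request:
{"api": "move_arm", "payload": {"motion": [[[15, 0, 0], 0, 0], [[30, 0, 0], 0, 0], [[30, 0, 0], 0, 0], [[30, 0, 0], 0, 0], [[30, 0, 0], 0, 0]]}}

```text
time: 14.77
ee_pos: [0.6869, 0.0508, 0.0892]
eef_rot: [-3.14, 0.001, 1.576]
wrist_force: [0.6, -0.5, -0.8]
opening: 0.0377
```

Request:
{"api": "move_arm", "payload": {"motion": [[[0, 0, 0], 0, 0], [[0, 0, 0], 0, 0], [[0, 0, 14], 0, 0], [[0, 0, 28], 0, 0]]}}

```text
time: 15.1
ee_pos: [0.6879, 0.0503, 0.0616]
eef_rot: [3.14, 0.0, 1.575]
wrist_force: [-0.0, 0.3, -1.0]
opening: 0.0113
```

Request:
{"api": "move_arm", "payload": {"motion": [[[-10, 0, 0], 0, 0], [[-20, 0, 0], 0, 0], [[-27, 0, 0], 0, 0], [[-34, 0, 0], 0, 0], [[-41, 0, 0], 0, 0]]}}

```text
time: 15.52
ee_pos: [0.6879, 0.0087, 0.0626]
eef_rot: [3.141, -0.0, 1.574]
wrist_force: [0.6, 1.8, 0.8]
opening: 0.0005
```

Request:
{"api": "move_arm", "payload": {"motion": [[[-8, 0, 0], 0, 0], [[-16, 0, 0], 0, 0], [[-24, 0, 0], 0, 0], [[-30, 0, 0], 0, 0], [[-20, 0, -40], 0, 0]]}}

```text
time: 15.93
ee_pos: [0.6832, -0.0163, 0.0945]
eef_rot: [-3.129, 0.004, 1.571]
wrist_force: [0.1, -0.3, -1.6]
opening: 0.0005
```

Run:
```python
from hyp import *
st(); seen("side");seen("top")
p=proj("side",[.69,-.03,.03])[0].astype(int); print(p)
a=snap("side","s3.png",(p[0]-50,p[1]-45,p[0]+50,p[1]+35),7)
```

```text
t 15.93 p [ 0.6832 -0.0163  0.0945] r [-3.129  0.004  1.571] F [ 0.1 -0.3 -1.6] op 0.0005 q [ 0.26  0.71 -0.47  1.54  0.36  0.99 -0.32]
side 0.88 [297.4 310.6 161.4 181.4]
side 0.79 [313.8 338.4 238.3 279.1]
side 0.78 [332.2 353.6 207.4 238.2]
top 0.94 [208.6 235.8 221.4 248.4]
top 0.81 [273.2 293.4 221.4 240.2]
[301 171]
```

View pics/s3.png

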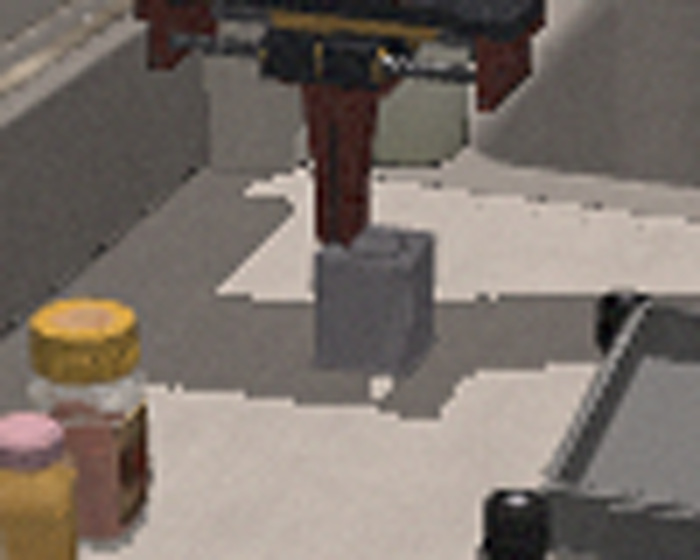

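The pot slid instead of toppling, so table friction is low. New plan is to turn the pot in hand by pressing its rim on the tray's outer long wall (towards the rail), then on the table. I'll back off, turn the tool and re-measure.

Request:
{"api": "move_arm", "payload": {"motion": [[[25, -10, -15], 7, 0.5], [[50, -20, -30], 14, 1], [[75, -30, -40], 21, 1], [[100, -40, -40], 28, 1], [[115, -50, -40], 35, 1]]}}

```text
time: 16.6
ee_pos: [0.6362, 0.1076, 0.1421]
eef_rot: [-3.141, -0.001, 0.961]
wrist_force: [-1.0, 0.8, -1.0]
opening: 0.0302
```

Request:
{"api": "move_arm", "payload": {"motion": [[[0, 0, 0], 7, 1], [[0, 0, 0], 14, 1], [[0, 0, 0], 21, 1], [[0, 0, 0], 28, 1], [[0, 0, 0], 35, 1]]}}

```text
time: 17.02
ee_pos: [0.6365, 0.104, 0.141]
eef_rot: [3.141, 0.002, 0.347]
wrist_force: [-0.3, 0.7, -0.4]
opening: 0.0636
```

Request:
{"api": "move_arm", "payload": {"motion": [[[0, 0, 0], 7, 1], [[0, 0, 0], 14, 1], [[0, 0, 0], 17, 1]]}}

```text
time: 17.27
ee_pos: [0.6366, 0.104, 0.141]
eef_rot: [3.141, 0.002, 0.05]
wrist_force: [-0.8, -1.4, 1.1]
opening: 0.0835
```

```bash
python3 pots.py
```

```text
t 17.27 p [0.6366 0.104  0.141 ] r [3.141e+00 2.000e-03 5.000e-02] F [-0.8 -1.4  1.1] op 0.0835 q [-0.13  0.55 -0.15  1.64  0.1   0.96 -1.84]
0.75 px [220.4 234.7  29.3  28. ] HSV [ 58.  98. 145.] rect(mm) [473. 394.] [57. 54.] 28.4
0.7 px [282.8 229.2  21.8  18.7] HSV [ 28.  17. 172.] rect(mm) [479. 245.] [53. 53.] 1.1
```

Run:
```python
from h import *
im=cv2.imread("pics/p.png"); cv2.imwrite("pics/c3.png",cv2.resize(im[110:270,310:440],None,fx=3.7,fy=3.7,interpolation=cv2.INTER_CUBIC)); print(proj("top",[.688,-.056,.06]))
```

```text
[[400.21291186 152.64882714]]
```

View pics/c3.png

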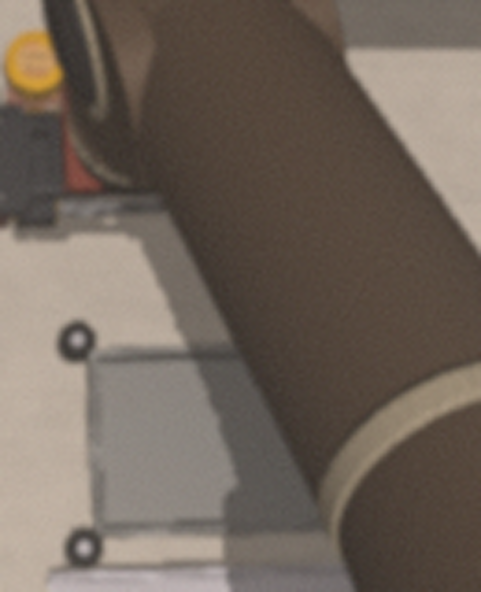

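Pot A is behind the forearm here. The tray's left buffers sit parallel to the rail. I'll do pot B, which is visible, first.

Request:
{"api": "move_arm", "payload": {"motion": [[[-30, -30, 0], 0, 1], [[-60, -60, 0], 0, 1], [[-89, -88, 0], 0, 1], [[-118, -117, 0], 0, 1], [[-148, -147, 0], 0, 1]], "newtons": 10}}

```text
time: 17.78
ee_pos: [0.4799, 0.2428, 0.1416]
eef_rot: [3.141, 0.001, 0.059]
wrist_force: [-0.2, 0.7, -0.8]
opening: 0.0879
```

Request:
{"api": "move_arm", "payload": {"motion": [[[0, 0, 0], 1.8, 1], [[0, 0, 35], 1.8, 1], [[0, 0, 70], 1.8, 1], [[0, 0, 100], 1.8, 1], [[0, 0, 100], 1.8, 0.5]]}}

```text
time: 18.2
ee_pos: [0.4781, 0.2404, 0.0368]
eef_rot: [3.137, 0.008, 0.028]
wrist_force: [-0.8, -1.0, -1.0]
opening: 0.084
```

Request:
{"api": "move_arm", "payload": {"motion": [[[0, 0, 0], 0, 0.3], [[0, 0, 0], 0, 0.3], [[0, 0, 0], 0, 0.3], [[0, 0, 0], 0, 0.3], [[0, 0, 0], 0, 0.3]]}}

```text
time: 18.62
ee_pos: [0.4825, 0.243, 0.0436]
eef_rot: [-3.14, -0.002, 0.025]
wrist_force: [0.4, 0.8, 0.7]
opening: 0.0514
```

Request:
{"api": "move_arm", "payload": {"motion": [[[0, 0, -30], 0, 0.3], [[0, 0, -60], 0, 0.3], [[25, 25, -60], 0, 0.3], [[50, 50, -60], 0, 0.3], [[75, 75, -60], 0, 0.3]]}}

```text
time: 19.03
ee_pos: [0.5597, 0.1692, 0.104]
eef_rot: [-3.141, -0.003, 0.028]
wrist_force: [1.4, 0.6, -1.1]
opening: 0.0483
```

Run:
```python
from hyp import *
st(); seen("side")
for h in(.030,.038,.045,.055): print(h,ext("side",[.557,.1692,.101-h+.03],0,0.028))
```

```text
t 19.03 p [0.5597 0.1692 0.104 ] r [-3.141e+00 -3.000e-03  2.800e-02] F [ 1.4  0.6 -1.1] op 0.0483 q [-0.25  0.5  -0.17  1.83  0.11  0.82 -2.02]
side 0.77 [314.4 341.6 238.  279.8]
side 0.67 [312.6 331.6 174.2 202.8]
side 0.45 [297.4 314.6 161.3 182.9]
0.03 [311.9 333.8 167.2 196.3]
0.038 [311.8 333.7 169.9 198.9]
0.045 [311.8 333.6 172.2 201.2]
0.055 [311.7 333.4 175.4 204.4]
```

Request:
{"api": "move_arm", "payload": {"motion": [[[0, 38, 0], 0, 0.3], [[0, 76, 0], 0, 0.3], [[3, 113, 0], 0, 0.3], [[6, 150, 0], 0, 0.3], [[6.5, 150, 17], 0, 0.3]]}}

```text
time: 19.55
ee_pos: [0.5712, 0.0101, 0.0882]
eef_rot: [3.137, -0.006, 0.016]
wrist_force: [1.0, -0.9, -1.2]
opening: 0.0479
```

Request:
{"api": "move_arm", "payload": {"motion": [[[0, 0, 0], 0, 0.3], [[6, 0, 7], 0, 0.3], [[11, 0, 10], 0, 0.3], [[16, 0, 14.5], 0, 0.3], [[20.5, 0, 19], 0, 0.3]]}}

```text
time: 19.97
ee_pos: [0.5906, 0.0213, 0.0674]
eef_rot: [-3.141, -0.002, 0.027]
wrist_force: [0.2, -2.2, 3.5]
opening: 0.0479
```

Request:
{"api": "move_arm", "payload": {"motion": [[[4, 0, 5.5], 0, 0.3], [[7, 0, 11], 0, 0.3], [[8.5, 0, 15], 0, 0.3], [[8.5, 0, 17], 0, 0.3]]}}

```text
time: 20.3
ee_pos: [0.599, 0.0214, 0.049]
eef_rot: [-3.141, -0.002, 0.026]
wrist_force: [5.4, -0.4, 5.8]
opening: 0.048
```

Run:
```python
from hyp import *
st(); seen("side")
p=proj("side",[.6,.02,.05])[0].astype(int); print(p)
a=snap("side","s4.png",(p[0]-50,p[1]-45,p[0]+50,p[1]+45),6)
```

```text
t 20.3 p [0.599  0.0214 0.049 ] r [-3.141e+00 -2.000e-03  2.600e-02] F [ 5.4 -0.4  5.8] op 0.048 q [-0.01  0.6  -0.14  1.82  0.12  0.73 -1.76]
side 0.89 [316.6 340.4 238.6 277.2]
side 0.72 [312.8 337.4 168.2 189.6]
side 0.65 [298.  311.6 160.4 180. ]
side 0.57 [378.2 395.4 172.4 219.8]
[322 175]
```

View pics/s4.png

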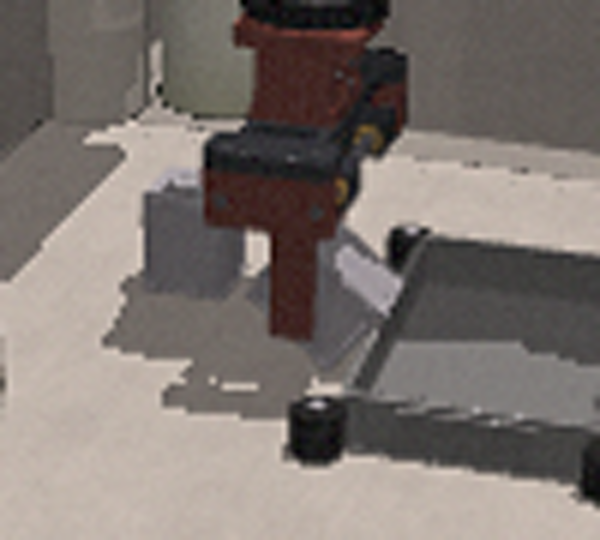

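The pot is tilted about 50° in the grip over the tray wall, as planned. I'll move off the wall and press it on the table to finish this quarter.

Request:
{"api": "move_arm", "payload": {"motion": [[[5, 0, -4], 0, 0.3], [[25, -15, -4], 0, 0.3], [[45, -30, -4], 0, 0.3], [[45, -30, 4], 0, 0.3], [[45, -30, 10], 0, 0.3]]}}

```text
time: 20.87
ee_pos: [0.6426, 0.0541, 0.039]
eef_rot: [-3.139, -0.001, 0.027]
wrist_force: [1.5, 6.5, 12.2]
opening: 0.0479
```

Request:
{"api": "move_arm", "payload": {"motion": [[[0, 0, 5], 0, 0.3], [[0, 0, 10], 0, 0.3], [[0, 0, 14], 0, 0.3], [[0, 0, 14], 0, 0.3]]}}

```text
time: 21.2
ee_pos: [0.6433, 0.0536, 0.0263]
eef_rot: [-3.139, -0.004, 0.026]
wrist_force: [2.7, 3.8, 7.8]
opening: 0.048
```

Run:
```python
from hyp import *
st(); seen("side")
x,y=.642,.052
for t in (50,65,80,90): 
    t=np.radians(t); # centre offset: axis at (+2, h=46) in pot (z from mouth) -> center = axis + rot*( -2, -16)
    c=np.array([x+(-.002*np.cos(t)-.016*np.sin(t)),y,.024+(.002*np.sin(t)-.016*np.cos(t))])
    print(round(np.degrees(t)),ext("side",c,t,np.pi))
```

```text
t 21.2 p [0.6433 0.0536 0.0263] r [-3.139 -0.004  0.026] F [2.7 3.8 7.8] op 0.048 q [-0.06  0.69 -0.13  1.71  0.12  0.75 -1.8 ]
side 0.72 [314.2 340.  240.1 277.9]
side 0.54 [295.2 322.2 172.6 195.2]
50 [297.1 324.7 173.9 202.1]
65 [298.  325.1 173.4 200.7]
80 [299.3 324.3 173.5 198.4]
90 [300.3 323.3 173.9 196.5]
```

Request:
{"api": "move_arm", "payload": {"motion": [[[0, 0, -1], 0, 0.8], [[0, 0, -1], 0, 0.8], [[-3, 0, -1], 0, 0.8], [[-3, 0, -1], 0, 0.3], [[-3, 0, -1], 0, 0.3]], "newtons": 10}}

```text
time: 21.72
ee_pos: [0.6381, 0.0509, 0.0256]
eef_rot: [3.141, 0.002, 0.025]
wrist_force: [-0.4, 0.0, -0.0]
opening: 0.0576
```

Request:
{"api": "move_arm", "payload": {"motion": [[[0, 0, 0], 0, 0.3], [[0, 0, 0], 0, 0.3], [[0, 0, 0], 0, 0.3], [[0, 0, 0], 0, 0.3], [[0, 0, 0], 0, 0.3]]}}

```text
time: 22.13
ee_pos: [0.6389, 0.0514, 0.026]
eef_rot: [3.142, 0.0, 0.025]
wrist_force: [-0.3, 0.1, -1.2]
opening: 0.0478
```

Request:
{"api": "move_arm", "payload": {"motion": [[[0, 0, -20], 0, 0.3], [[0, 0, -45], 0, 0.3], [[-20, 10, -45], 0, 0.3], [[-40, 20, -45], 0, 0.3], [[-63, 32, -45], 0, 0.3]]}}

```text
time: 22.55
ee_pos: [0.5768, 0.0182, 0.0716]
eef_rot: [-3.141, -0.002, 0.026]
wrist_force: [0.4, -1.2, -1.6]
opening: 0.0478
```

Run:
```python
from hyp import *
st(); seen("side")
for a in (.01,.014,.017,.022): print(a, ext("side",np.array(status.get_obs()["ee_pos"])+[a-.03,0,-.002],np.pi/2,np.pi))
```

```text
t 22.55 p [0.5768 0.0182 0.0716] r [-3.141e+00 -2.000e-03  2.600e-02] F [ 0.4 -1.2 -1.6] op 0.0478 q [-0.    0.54 -0.15  1.87  0.11  0.74 -1.76]
side 0.81 [294.6 313.2 158.1 178.9]
side 0.69 [314.7 337.5 161.7 181.5]
side 0.58 [314.3 341.7 237.5 276.3]
0.01 [326.1 349.  160.3 182.7]
0.014 [324.9 347.8 160.2 182.5]
0.017 [323.9 346.8 160.1 182.4]
0.022 [322.4 345.3 159.9 182.1]
```

Run:
```python
from hyp import *
a=snap("side","s5.png",(280,140,370,205),8)
b=snap("top","t5.png",(330,130,420,210),8)
i=cv2.imread("pics/s5.png");j=cv2.imread("pics/t5.png")
cv2.imwrite("pics/s5b.png",np.hstack([cv2.resize(i,(400,289)),cv2.resize(j,(325,289))]))
```

```text
(no output)
```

View pics/s5b.png

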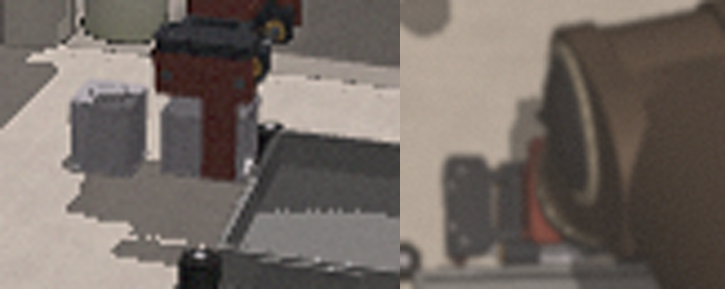

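```bash
python3 - <<'E'
from hyp import *
def hyp(ax,off,t,s):  # axis pos; off=(dx,dz) pot centre rel to axis when mouth down; s=+1 top->+x
    t=np.radians(t)*s; r=R.from_euler('y',t)
    c=np.array(ax)+r.apply([off[0],0,off[1]])
    q=proj("side",r.apply(C)+c); return np.round([q[:,0].min(),q[:,0].max(),q[:,1].min(),q[:,1].max()],1)
ax=[.599,.0214,.046]
for s in(1,-1):
  for t in(30,45,60): print("s4",s,t,hyp(ax,(-.002,-.016),t,s))
ax=[.5768,.0182,.0686]
for s in(1,-1): print("s5",s,hyp(ax,(-.002+0,-.016),90,s), "with +3 shift",hyp(np.array(ax)+[.003,0,0],(-.002,-.016),90,s))
E
python3 - <<'E'
import cv2
im=cv2.imread('pics/s5.png'); cv2.imwrite('pics/c6.png',cv2.resize(im[120:420,100:460],None,fx=2,fy=2,interpolation=cv2.INTER_CUBIC))
E
```

```text
s4 1 30 [312.9 338.2 167.3 194.3]
s4 1 45 [313.  340.  166.1 194.1]
s4 1 60 [313.7 340.8 165.5 193. ]
s4 -1 30 [308.  333.8 166.8 194.6]
s4 -1 45 [306.2 333.3 166.4 193.4]
s4 -1 60 [305.4 332.3 166.5 191.3]
s5 1 [323.5 346.5 159.9 182.3] with +3 shift [322.6 345.6 159.8 182.1]
s5 -1 [313.8 336.7 159.7 181.9] with +3 shift [312.9 335.7 159.6 181.8]
```

View pics/c6.png

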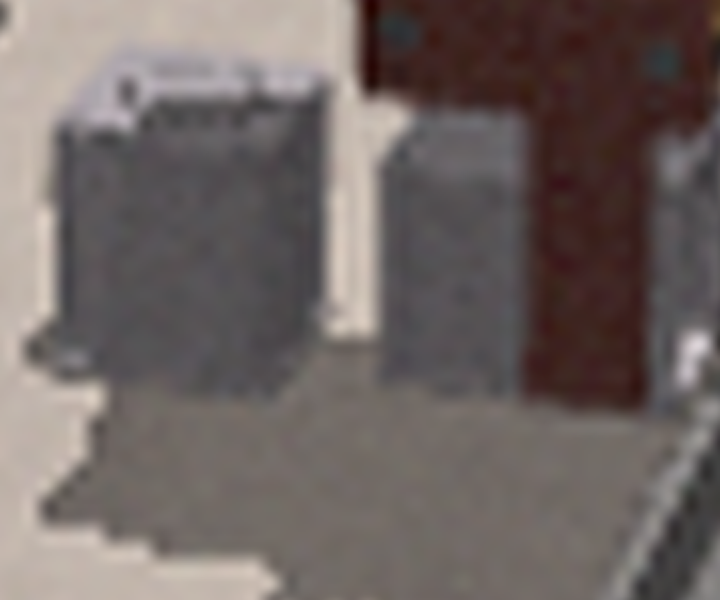

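Run:
```python
from hyp import *
im=cv2.cvtColor(capture("side"),cv2.COLOR_RGB2GRAY)
print(list(range(313,342)))
for v in range(156,186): print(v,*im[v,313:342])
ax=np.array([.5768,.0182,.0686])
c=ax+[.016,0,0]
E0=np.array([[-.03,sy*.024,sz*.024] for sy,sz in((1,1),(1,-1),(-1,-1),(-1,1))])
print("-x face",proj("side",E0+c).round(1).tolist())
```

```text
[313, 314, 315, 316, 317, 318, 319, 320, 321, 322, 323, 324, 325, 326, 327, 328, 329, 330, 331, 332, 333, 334, 335, 336, 337, 338, 339, 340, 341]
156 111 37 45 50 47 46 37 46 45 37 44 41 40 45 44 48 47 39 42 45 50 48 47 76 37 55 158 188 140
157 111 40 45 53 40 43 43 47 45 42 46 42 45 47 36 46 42 44 44 49 44 44 42 47 45 127 192 186 188
158 114 37 43 60 47 43 42 43 40 43 42 42 44 45 37 45 43 43 46 48 55 38 44 41 130 194 184 187 185
159 104 31 37 38 42 39 40 40 40 41 39 45 44 43 44 45 45 36 47 48 50 40 40 90 199 186 185 184 186
160 81 62 64 63 46 46 44 43 47 45 43 42 49 46 40 38 46 46 39 48 44 42 51 122 197 185 186 184 182
161 168 157 163 163 65 54 64 51 53 50 47 44 42 43 43 44 45 45 37 44 44 43 54 134 187 187 184 183 188
162 169 190 195 165 89 97 106 108 105 89 91 54 46 41 47 42 46 40 44 52 42 45 79 97 154 185 179 184 185
163 168 193 187 115 98 100 96 96 101 102 107 53 42 44 43 43 37 42 40 88 75 74 108 69 156 185 181 183 182
164 166 190 135 89 98 103 104 101 102 105 102 53 43 37 41 43 48 43 42 89 101 100 81 84 194 186 185 182 183
165 167 192 73 86 90 94 97 102 106 101 103 50 38 44 44 4
[... 1427 characters left out ...]
3 93 91 78 68 66 66 53 80 83 77 107 111 139 131 49 54 56 72
181 110 108 113 114 110 108 108 110 106 105 110 110 112 111 117 109 112 113 100 89 87 110 112 124 88 54 57 57 73
182 109 110 110 110 112 110 109 110 111 105 104 111 106 109 113 110 111 110 109 111 112 111 135 143 58 53 56 69 76
183 107 110 109 113 109 110 112 107 107 108 110 110 110 110 110 109 110 109 109 108 107 119 134 84 65 55 53 78 74
184 110 106 111 108 112 109 111 108 107 112 107 107 106 108 107 110 109 110 110 110 99 136 141 57 64 53 69 76 80
185 110 109 109 111 108 110 106 104 107 110 108 104 107 111 108 108 114 112 112 109 125 134 82 66 64 51 78 79 81
-x face [[332.7, 167.2], [332.1, 181.4], [336.0, 175.4], [336.7, 161.6]]
```

Request:
{"api": "move_arm", "payload": {"motion": [[[5, 0, -25], -7, 0.3], [[10, 0, -50], -14, 0.3], [[10, 0, -60], -21, 0.3], [[10, 0, -60], -28, 0.3], [[10, 0, -60], -35, 0.3]]}}

```text
time: 23.22
ee_pos: [0.5886, 0.0191, 0.1324]
eef_rot: [3.14, -0.003, 0.643]
wrist_force: [-0.4, -0.8, -1.9]
opening: 0.0481
```

Request:
{"api": "move_arm", "payload": {"motion": [[[0, 0, 0], -7, 0.3], [[0, 0, 0], -14, 0.3], [[0, 0, 0], -21, 0.3], [[0, 0, 0], -28, 0.3], [[0, 0, 0], -35, 0.3]]}}

```text
time: 23.63
ee_pos: [0.5878, 0.019, 0.1312]
eef_rot: [3.141, -0.001, 1.254]
wrist_force: [0.5, -0.1, -0.5]
opening: 0.0475
```

Run:
```python
from hyp import *
st(); p=proj("side",np.array(status.get_obs()["ee_pos"]))[0].astype(int)
a=snap("side","s6.png",(p[0]-35,p[1]-28,p[0]+35,p[1]+28),10)
```

```text
t 23.63 p [0.5878 0.019  0.1312] r [ 3.141e+00 -1.000e-03  1.254e+00] F [ 0.5 -0.1 -0.5] op 0.0475 q [ 0.22  0.51 -0.45  1.78  0.27  0.91 -0.67]
```

View pics/s6.png

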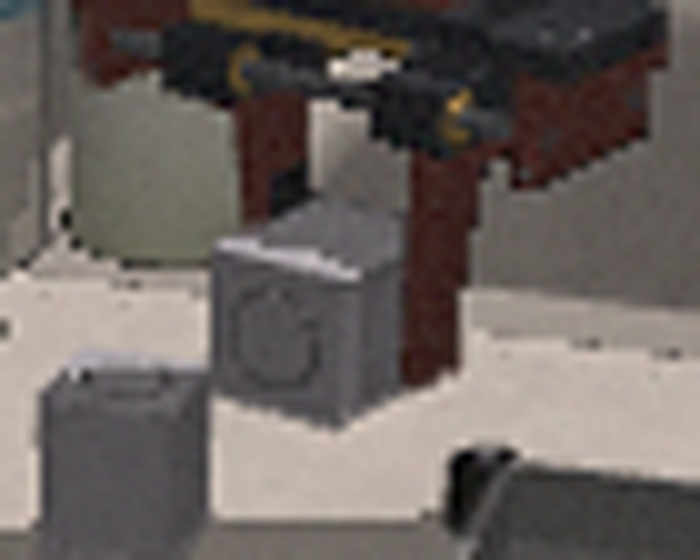

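The closed end, with its ring, faces tool +x, so the mouth faces the tray as intended. The grip is near the mouth end, so I'll set it down and regrip nearer the closed end.

Request:
{"api": "move_arm", "payload": {"motion": [[[0, 0, 0], 7, 0.3], [[0, 0, 0], 14, 0.3], [[0, 0, 0], 21, 0.3], [[0, 0, 0], 28, 0.3], [[0, 0, 0], 35, 0.3]]}}

```text
time: 24.1
ee_pos: [0.5877, 0.0189, 0.1312]
eef_rot: [-3.141, -0.001, 0.628]
wrist_force: [-0.1, 0.3, -2.0]
opening: 0.0479
```

Request:
{"api": "move_arm", "payload": {"motion": [[[0, 0, 0], 7, 0.3], [[0, 0, 0], 14, 0.3], [[0, 0, 0], 21, 0.3], [[0, 0, 0], 28, 0.3], [[0, 0, 0], 35.2, 0.3]]}}

```text
time: 24.52
ee_pos: [0.5877, 0.019, 0.1312]
eef_rot: [-3.141, -0.001, 0.014]
wrist_force: [-0.1, 0.1, -0.0]
opening: 0.0481
```

Request:
{"api": "move_arm", "payload": {"motion": [[[11, -15, 30], 0, 0.3], [[22, -31, 60], 0, 0.3], [[22, -31, 85], 0, 0.3], [[22, -31, 100], 0, 0.3], [[22, -31, 104], 0, 0.3]]}}

```text
time: 24.93
ee_pos: [0.6075, 0.0514, 0.0248]
eef_rot: [-3.141, 0.003, 0.022]
wrist_force: [-4.2, 1.1, 13.0]
opening: 0.048
```

Run:
```python
from hyp import *
st(); seen("side")
from scipy.optimize import least_squares
e=np.array(status.get_obs()["ee_pos"])
print("lying a=45", ext("side",e+[.015,0,-.002],np.pi/2,np.pi),"a=35", ext("side",e+[.005,0,-.002],np.pi/2,np.pi))
```

```text
t 24.93 p [0.6075 0.0514 0.0248] r [-3.141e+00  3.000e-03  2.200e-02] F [-4.2  1.1 13. ] op 0.048 q [-0.06  0.65 -0.15  1.8   0.13  0.71 -1.83]
side 0.63 [297.6 304.4 161.2 179. ]
side 0.48 [302.4 325.3 178.4 194.4]
lying a=45 [301.3 324.2 174.3 196.9] a=35 [304.3 327.2 174.7 197.4]
```

Request:
{"api": "move_arm", "payload": {"motion": [[[0, 0, -2], 0, 0.8], [[0, 0, -2], 0, 0.8], [[8, 0, -2], 0, 0.8], [[17, 0, -2], 0, 0.75], [[26, 0, -2], 0, 0.7]]}}

```text
time: 25.45
ee_pos: [0.6358, 0.0501, 0.03]
eef_rot: [-3.142, -0.002, 0.022]
wrist_force: [0.2, -0.1, -0.0]
opening: 0.0629
```

Request:
{"api": "move_arm", "payload": {"motion": [[[0, 0, 0], 0, 0.3], [[0, 0, 0], 0, 0.3], [[0, 0, 0], 0, 0.3], [[0, 0, 0], 0, 0.3], [[0, 0, 0], 0, 0.3]]}}

```text
time: 25.87
ee_pos: [0.6337, 0.0502, 0.029]
eef_rot: [3.142, 0.001, 0.023]
wrist_force: [0.4, 0.1, -0.7]
opening: 0.0477
```

Request:
{"api": "move_arm", "payload": {"motion": [[[0, 0, 0], 0, 0.3], [[0, 0, -20], 0, 0.3], [[0, 0, -45], 0, 0.3], [[-28, 16, -45], 0, 0.3], [[-55, 32, -45], 0, 0.3]]}}

```text
time: 26.28
ee_pos: [0.5807, 0.018, 0.0755]
eef_rot: [-3.141, -0.004, 0.025]
wrist_force: [-0.2, -1.1, -2.0]
opening: 0.0481
```

Run:
```python
from hyp import *
st(); seen("side")
e=np.array(status.get_obs()["ee_pos"])
for a in(.012,.017,.022): print(a, ext("side",e+[a-.03,0,-.002],np.pi/2,np.pi))
```

```text
t 26.28 p [0.5807 0.018  0.0755] r [-3.141 -0.004  0.025] F [-0.2 -1.1 -2. ] op 0.0481 q [ 0.01  0.54 -0.16  1.85  0.12  0.76 -1.76]
side 0.9 [296.8 313.6 160.2 181.4]
side 0.84 [329.3 342.5 159.9 184.3]
side 0.67 [314.4 339.3 239.  274.8]
0.012 [325.  347.9 159.1 181.4]
0.017 [323.5 346.4 158.9 181.2]
0.022 [322.  344.9 158.7 181. ]
```

Request:
{"api": "move_arm", "payload": {"motion": [[[-6, 0, 8], 0, 0.3], [[-6, 0, 12.5], 0, 0.3], [[-1, 0, 18], 0, 0.3], [[3, 0, 24.5], 0, 0.3], [[5, 0, 31.5], 0, 0.3]]}}

```text
time: 26.8
ee_pos: [0.5871, 0.0172, 0.0428]
eef_rot: [3.141, -0.003, 0.023]
wrist_force: [1.6, -2.7, 5.8]
opening: 0.0478
```

Request:
{"api": "move_arm", "payload": {"motion": [[[0.5, 0, 4], 0, 0.3], [[0.7, 0, 7], 0, 0.3], [[1, 0, 9], 0, 0.3], [[1, 0, 9], 0, 0.3]]}}

```text
time: 27.13
ee_pos: [0.5883, 0.0174, 0.0335]
eef_rot: [3.141, -0.003, 0.023]
wrist_force: [4.8, -1.4, 1.7]
opening: 0.0478
```

```bash
cat > fit.py <<'E'
from hyp import *
import sys
# held pot: fit tilt by mask overlap in side view. a=axis to closed end, s=axis to lower side face (lying), phi = mouth raised
def poly(n,e,a,s,ph,yaw=.025):
    r=R.from_euler('z',yaw)*R.from_euler('y',ph)
    # lying frame: closed end +x, mouth -x ; rotate mouth(-x) up => +rot about y
    P=np.array([[x,y,z] for x in(a-.06,a) for y in(-.024,.024) for z in(-s,.048-s)])
    q=proj(n,r.apply(P)+e+[0,0,-.003]); return cv2.convexHull(q.astype(np.float32))
def masks(n="side"):
    capture(n); return [(d["score"],np.array(d["region"]).astype(np.uint8),np.array(d["extent"])) for d in finder.cut_out("pot_0",n)]
def fit(e,s,n="side"):
    ms=masks(n); out=[]
    for ph in range(-15,121,5):
        for a in(.012,.018,.024,.03,.036):
            H=np.zeros((400,640),np.uint8); cv2.fillConvexPoly(H,np.round(poly(n,e,a,s,np.radians(ph))).astype(int),1)
            for sc,m,x in ms:
                inside=(m&H).sum()/max(1,m.sum()); iou=(m&H).sum()/(m|H).sum(); out.append((inside+iou,ph,a,round(inside,2),round(iou,2),np.round(x,0).tolist()))
    out.sort(key=lambda t:-t[0]); return out
if __name__=="__main__":
    st(); e=np.array(status.get_obs()["ee_pos"])
    for o in fit(e,float(sys.argv[1]))[:8]: print(o[1:])
E
python3 fit.py .026
```

```text
t 27.13 p [0.5883 0.0174 0.0335] r [ 3.141e+00 -3.000e-03  2.300e-02] F [ 4.8 -1.4  1.7] op 0.0478 q [-0.    0.61 -0.15  1.86  0.13  0.68 -1.78]
(55, 0.012, np.float64(0.94), np.float64(0.44), [330.0, 178.0, 26.0, 22.0])
(40, 0.012, np.float64(0.94), np.float64(0.42), [330.0, 178.0, 26.0, 22.0])
(30, 0.012, np.float64(0.95), np.float64(0.41), [330.0, 178.0, 26.0, 22.0])
(50, 0.012, np.float64(0.94), np.float64(0.43), [330.0, 178.0, 26.0, 22.0])
(35, 0.012, np.float64(0.94), np.float64(0.42), [330.0, 178.0, 26.0, 22.0])
(45, 0.012, np.float64(0.93), np.float64(0.41), [330.0, 178.0, 26.0, 22.0])
(25, 0.012, np.float64(0.93), np.float64(0.39), [330.0, 178.0, 26.0, 22.0])
(60, 0.012, np.float64(0.88), np.float64(0.41), [330.0, 178.0, 26.0, 22.0])
```

Request:
{"api": "move_arm", "payload": {"motion": [[[5, 0, -4], 0, 0.3], [[25, -15, -4], 0, 0.3], [[45, -30, -4], 0, 0.3], [[45, -30, 1], 0, 0.3], [[45, -30, 4], 0, 0.3]]}}

```text
time: 27.65
ee_pos: [0.63, 0.0501, 0.0287]
eef_rot: [-3.141, 0.002, 0.025]
wrist_force: [-0.6, -0.2, -1.1]
opening: 0.0477
```

Request:
{"api": "move_arm", "payload": {"motion": [[[0, 0, 2], 0, 0.3], [[0, 0, 4], 0, 0.3], [[0, 0, 6], 0, 0.3], [[0, 0, 7], 0, 0.3]]}}

```text
time: 27.98
ee_pos: [0.6295, 0.0474, 0.0224]
eef_rot: [3.141, 0.001, 0.022]
wrist_force: [-4.8, -0.5, 9.3]
opening: 0.0476
```

```bash
python3 fit.py .026
```

```text
t 27.98 p [0.6295 0.0474 0.0224] r [3.141e+00 1.000e-03 2.200e-02] F [-4.8 -0.5  9.3] op 0.0476 q [-0.05  0.68 -0.14  1.74  0.13  0.73 -1.81]
(50, 0.012, np.float64(0.93), np.float64(0.5), [316.0, 183.0, 31.0, 25.0])
(45, 0.012, np.float64(0.92), np.float64(0.49), [316.0, 183.0, 31.0, 25.0])
(35, 0.012, np.float64(0.94), np.float64(0.47), [316.0, 183.0, 31.0, 25.0])
(40, 0.012, np.float64(0.93), np.float64(0.47), [316.0, 183.0, 31.0, 25.0])
(55, 0.012, np.float64(0.89), np.float64(0.48), [316.0, 183.0, 31.0, 25.0])
(30, 0.012, np.float64(0.91), np.float64(0.46), [316.0, 183.0, 31.0, 25.0])
(60, 0.012, np.float64(0.88), np.float64(0.46), [316.0, 183.0, 31.0, 25.0])
(25, 0.012, np.float64(0.89), np.float64(0.42), [316.0, 183.0, 31.0, 25.0])
```

Request:
{"api": "move_arm", "payload": {"motion": [[[0, 0, -2], 0, 0.9], [[0, 0, -2], 0, 0.9], [[0, 0, -2], 0, 0.9], [[0, 0, -2], 0, 0.9], [[0, 0, -2], 0, 0.9]]}}

```text
time: 28.5
ee_pos: [0.6303, 0.0481, 0.0248]
eef_rot: [-3.142, -0.0, 0.023]
wrist_force: [-0.4, 0.8, 0.1]
opening: 0.0772
```

Request:
{"api": "move_arm", "payload": {"motion": [[[0, 0, -40], 0, 0.9], [[0, 0, -80], 0, 0.9], [[0, -40, -80], 0, 0.9], [[0, -80, -80], 0, 0.9], [[0, -110, -80], 0, 0.9]]}}

```text
time: 28.92
ee_pos: [0.6279, 0.1612, 0.106]
eef_rot: [-3.14, -0.002, 0.023]
wrist_force: [-0.8, 0.7, -0.7]
opening: 0.0788
```

Run:
```python
from hyp import *
st(); im=capture("side"); ds=finder.look_for("pot_0","side")
for d in ds:
    u,v,w,h=d["extent"]; print(round(d["score"],2),np.round([u-w/2,u+w/2,v-h/2,v+h/2],1))
print("upright",ext("side",[.63,.05,.03],0,0),"lying",ext("side",[.62,.05,.024],1.57,np.pi))
g=cv2.cvtColor(im,cv2.COLOR_RGB2GRAY)
for v in range(168,202): print(v,*g[v,294:330])
```

```text
t 28.92 p [0.6279 0.1612 0.106 ] r [-3.14e+00 -2.00e-03  2.30e-02] F [-0.8  0.7 -0.7] op 0.0788 q [-0.21  0.59 -0.17  1.66  0.12  0.9  -1.97]
0.83 [308.6 333.  173.9 197.3]
0.63 [301.  313.6 161.8 179.4]
0.61 [315.7 339.6 241.  277.2]
upright [301.2 320.5 170.9 196.3] lying [302.3 325.2 174.4 197.1]
168 41 47 43 33 40 77 56 28 30 33 17 24 16 35 48 93 87 86 85 190 185 186 187 188 186 185 187 186 186 187 183 189 186 188 186 186
169 40 50 38 45 40 93 65 27 29 29 28 33 32 30 57 92 91 85 91 192 186 187 184 189 190 183 186 184 187 188 184 187 183 184 191 189
170 42 40 41 38 41 95 66 14 23 29 30 25 19 42 64 97 88 84 85 192 187 186 187 190 185 186 186 184 187 187 184 187 183 186 184 185
171 49 45 45 45 43 93 66 27 29 26 28 25 23 39 59 98 86 84 88 195 189 184 187 187 183 184 186 187 187 187 187 186 185 187 186 184
172 39 43 44 38 37 99 62 30 21 32 35 29 35 35 65 98 87 83 86 194 190 186 183 184 187 189 189 184 187 185 187 186 185 178 185 179
173 46 49 47 42 34 95 63 29 32 24 29 31 18 39 61 95 88 85 92 188 187 186 187 188 190 188 187 187 187 181 181 184 185 186 181 184
174 39 42 44 42 35 95 63 
[... 2953 characters left out ...]
 65 63
197 110 108 110 107 110 107 109 110 108 107 112 109 108 106 109 112 114 111 103 107 109 107 107 105 104 108 110 54 46 53 182 179 176 34 40 55
198 110 107 110 108 110 108 108 110 109 110 109 107 108 109 110 109 108 108 105 111 106 107 107 106 109 109 88 28 37 35 48 80 63 39 42 37
199 109 110 110 110 108 110 110 109 109 113 108 110 109 107 109 108 113 109 109 108 107 106 109 108 106 112 83 16 37 45 36 38 43 37 35 32
200 109 111 111 107 109 111 109 107 112 109 109 108 111 110 109 109 108 107 108 110 103 105 105 111 106 122 66 8 11 29 21 22 33 34 25 29
201 110 114 108 107 111 110 108 111 108 106 107 105 104 104 103 105 103 123 116 117 118 117 116 114 121 192 100 25 30 22 24 23 32 28 22 30
```

The fingertips reached the table before the pot's corner did, so on release the pot fell back onto its side. I'll clear the arm and measure both pots from the top.

Request:
{"api": "move_arm", "payload": {"motion": [[[-10, -38, -10], 0, 0.9], [[-20, -76, -20], 0, 0.9], [[-30, -114, -20], 0, 0.9], [[-40, -140, -20], 0, 0.9]]}}

```text
time: 29.35
ee_pos: [0.5838, 0.3007, 0.1254]
eef_rot: [-3.139, -0.001, 0.025]
wrist_force: [0.8, 0.3, 0.3]
opening: 0.0787
```

```bash
cat > top.py <<'E'
from hyp import *
from scipy.optimize import minimize
def sil(n,x,y,yaw,lying):
    L,W,H=(.06,.048,.048) if lying else (.048,.048,.06)
    P=np.array(list(itertools.product([-L/2,L/2],[-W/2,W/2],[0,H])))
    q=proj(n,R.from_euler('z',yaw).apply(P)+[x,y,0]); M=np.zeros((400,640),np.uint8)
    cv2.fillConvexPoly(M,np.round(cv2.convexHull(q.astype(np.float32))*16).astype(int),1,shift=4); return M
for n in("top","side"):
    im=capture(n); hsv=cv2.cvtColor(im,cv2.COLOR_RGB2HSV)
    for d in finder.cut_out("pot_0",n):
        m=np.array(d["region"]).astype(np.uint8)
        if hsv[m>0][:,1].mean()>70 or d["score"]<.3: continue
        for ly in(0,1):
            x0,y0=unproj(n,d["extent"][:2],.03)[0][:2]; best=None
            for yaw0 in(np.radians([0,30,60,90,120,150]) if ly else np.radians([0,20,40,60])):
                f=lambda v:-( (m&(S:=sil(n,v[0]/100,v[1]/100,v[2],ly))).sum()/ (m|S).sum())
                r=minimize(f,[x0*100,y0*100,yaw0],method="Nelder-Mead",options=dict(initial_simplex=[[x0*100,y0*100,yaw0],[x0*100+1,y0*100,yaw0],[x0*100,y0*100+1,yaw0],[x0*100,y0*100,yaw0+.3]]))
                if best is None or r.fun<best.fun: best=r
            print(n,round(d["score"],2),np.round(d["extent"],1),"lying" if ly else "upright","IoU",round(-best.fun,3),"xy cm",best.x[:2].round(1),"yaw",round(np.degrees(best.x[2])))
    cv2.imwrite(f"pics/l_{n}.png",im[:,:,::-1])
st()
E
python3 top.py
```

```text
top 0.91 [361.5 189.2  18.8  20.7] upright IoU 0.924 xy cm [59.1  4.7] yaw 0
top 0.91 [361.5 189.2  18.8  20.7] lying IoU 0.958 xy cm [59.5  4.6] yaw 181
top 0.68 [397.7 156.   22.6  27.2] upright IoU 0.932 xy cm [68.8 -5.6] yaw 1
top 0.68 [397.7 156.   22.6  27.2] lying IoU 0.825 xy cm [69.1 -5.9] yaw 180
side 0.8 [323.6 186.4  22.5  20.8] upright IoU 0.746 xy cm [59.   5.5] yaw -7
side 0.8 [323.6 186.4  22.5  20.8] lying IoU 0.833 xy cm [59.7  3.2] yaw 85
side 0.44 [311.8 173.6   4.3   7.9] upright IoU 0.101 xy cm [64.9 -3.1] yaw 17
side 0.44 [311.8 173.6   4.3   7.9] lying IoU 0.111 xy cm [66.7 -4. ] yaw 110
t 29.55 p [0.5842 0.2973 0.1244] r [3.141 0.    0.024] F [ 0.7 -0.9  0.5] op 0.079 q [-0.42  0.58 -0.18  1.62  0.12  0.94 -2.19]
```

Request:
{"api": "move_arm", "payload": {"motion": [[[3, 38, 0], 0, 1], [[6, 76, 0], 0, 1], [[9, 114, 0], 0, 1], [[12, 152, 0], 0, 1], [[15, 190, 0], 0, 1]]}}

```text
time: 29.97
ee_pos: [0.6041, 0.1027, 0.1246]
eef_rot: [3.14, -0.0, 0.02]
wrist_force: [0.2, -0.9, 0.1]
opening: 0.0881
```

Request:
{"api": "move_arm", "payload": {"motion": [[[1, 30, 0], 0, 1], [[1, 62, 0], 0, 1], [[1, 62, 35], 0, 1], [[1, 62, 70], 0, 1], [[1, 62, 98], 0, 1]]}}

```text
time: 30.38
ee_pos: [0.606, 0.0412, 0.0252]
eef_rot: [3.14, -0.0, 0.017]
wrist_force: [-0.4, 0.1, -0.4]
opening: 0.0878
```

Request:
{"api": "move_arm", "payload": {"motion": [[[0, 0, 0], 0, 0.3], [[0, 0, 0], 0, 0.3], [[0, 0, 0], 0, 0.3], [[0, 0, 0], 0, 0.3], [[0, 0, 0], 0, 0.3]]}}

```text
time: 30.8
ee_pos: [0.6064, 0.0448, 0.0271]
eef_rot: [3.141, -0.0, 0.022]
wrist_force: [0.5, 0.4, -1.3]
opening: 0.0578
```

Request:
{"api": "move_arm", "payload": {"motion": [[[0, 0, 0], 0, 0.3], [[0, 0, 0], 0, 0.3], [[0, 0, -22], 0, 0.3], [[-16, 13, -44], 0, 0.3], [[-33.5, 26, -44], 0, 0.3]]}}

```text
time: 31.22
ee_pos: [0.5761, 0.02, 0.0742]
eef_rot: [-3.141, -0.007, 0.025]
wrist_force: [0.7, 0.2, -0.6]
opening: 0.0482
```

```bash
python3 fit.py .024
```

```text
t 31.22 p [0.5761 0.02   0.0742] r [-3.141 -0.007  0.025] F [ 0.7  0.2 -0.6] op 0.0482 q [-0.    0.53 -0.15  1.87  0.11  0.74 -1.77]
(-15, 0.012, np.float64(1.0), np.float64(0.53), [338.0, 173.0, 13.0, 17.0])
(-10, 0.012, np.float64(1.0), np.float64(0.5), [338.0, 173.0, 13.0, 17.0])
(-15, 0.018, np.float64(1.0), np.float64(0.5), [338.0, 173.0, 13.0, 17.0])
(-5, 0.012, np.float64(0.99), np.float64(0.5), [338.0, 173.0, 13.0, 17.0])
(-10, 0.018, np.float64(1.0), np.float64(0.49), [338.0, 173.0, 13.0, 17.0])
(-5, 0.018, np.float64(1.0), np.float64(0.49), [338.0, 173.0, 13.0, 17.0])
(0, 0.018, np.float64(0.97), np.float64(0.49), [338.0, 173.0, 13.0, 17.0])
(0, 0.012, np.float64(0.98), np.float64(0.48), [338.0, 173.0, 13.0, 17.0])
```

Request:
{"api": "move_arm", "payload": {"motion": [[[0, 0, 6], 0, 0.3], [[0, 0, 10], 0, 0.3], [[4.5, 0, 15], 0, 0.3], [[8, 0, 20.5], 0, 0.3], [[10.5, 0, 27], 0, 0.3]]}}

```text
time: 31.73
ee_pos: [0.5859, 0.019, 0.0437]
eef_rot: [3.141, -0.003, 0.023]
wrist_force: [1.6, -3.9, 5.9]
opening: 0.048
```

Request:
{"api": "move_arm", "payload": {"motion": [[[0.5, 0, 4], 0, 0.3], [[1, 0, 7], 0, 0.3], [[1, 0, 10], 0, 0.3], [[1, 0, 12], 0, 0.3]]}}

```text
time: 32.07
ee_pos: [0.5873, 0.0191, 0.0316]
eef_rot: [3.141, -0.003, 0.023]
wrist_force: [4.0, -2.4, 6.0]
opening: 0.0483
```

Request:
{"api": "move_arm", "payload": {"motion": [[[5, 0, -4], 0, 0.3], [[25, -15, -4], 0, 0.3], [[45, -30, -4], 0, 0.3], [[45, -30, -2], 0, 0.3]]}}

```text
time: 32.4
ee_pos: [0.6328, 0.0554, 0.0337]
eef_rot: [-3.138, -0.003, 0.027]
wrist_force: [0.5, 0.3, -0.6]
opening: 0.0479
```

Request:
{"api": "move_arm", "payload": {"motion": [[[0, 0, 2], 0, 0.3], [[0, 0, 4], 0, 0.3], [[0, 0, 6], 0, 0.3]]}}

```text
time: 32.65
ee_pos: [0.6282, 0.0495, 0.0267]
eef_rot: [3.141, 0.002, 0.022]
wrist_force: [-0.3, -0.2, -0.7]
opening: 0.048
```

```bash
python3 fit.py .024
```

```text
t 32.65 p [0.6282 0.0495 0.0267] r [3.141e+00 2.000e-03 2.200e-02] F [-0.3 -0.2 -0.7] op 0.048 q [-0.06  0.67 -0.14  1.75  0.13  0.73 -1.81]
(40, 0.012, np.float64(0.93), np.float64(0.44), [315.0, 182.0, 31.0, 22.0])
(50, 0.012, np.float64(0.92), np.float64(0.44), [315.0, 182.0, 31.0, 22.0])
(45, 0.012, np.float64(0.92), np.float64(0.44), [315.0, 182.0, 31.0, 22.0])
(35, 0.012, np.float64(0.92), np.float64(0.42), [315.0, 182.0, 31.0, 22.0])
(30, 0.012, np.float64(0.92), np.float64(0.41), [315.0, 182.0, 31.0, 22.0])
(55, 0.012, np.float64(0.87), np.float64(0.42), [315.0, 182.0, 31.0, 22.0])
(30, 0.018, np.float64(0.89), np.float64(0.39), [315.0, 182.0, 31.0, 22.0])
(40, 0.018, np.float64(0.88), np.float64(0.4), [315.0, 182.0, 31.0, 22.0])
```

The grip slid toward the closed end, so table pressing does nothing. At this low height, driving toward the wall will raise the pot's underside to about 77°.

Request:
{"api": "move_arm", "payload": {"motion": [[[-12, 0, 1], 0, 0.3], [[-20, 0, 1], 0, 0.3], [[-27, 0, 1], 0, 0.3], [[-34, 0, 1], 0, 0.3], [[-40, 0, 1], 0, 0.3]]}}

```text
time: 33.17
ee_pos: [0.5907, 0.0492, 0.0277]
eef_rot: [-3.141, -0.005, 0.023]
wrist_force: [10.8, -0.6, 4.3]
opening: 0.0479
```

Request:
{"api": "move_arm", "payload": {"motion": [[[-4, 0, 0], 0, 0.3], [[-8, 0, 0], 0, 0.3], [[-11, 0, 0], 0, 0.3], [[-11, 0, 0], 0, 0.3]]}}

```text
time: 33.5
ee_pos: [0.5833, 0.0495, 0.0297]
eef_rot: [-3.14, -0.012, 0.023]
wrist_force: [8.5, 0.5, 6.5]
opening: 0.0482
```

```bash
sed -i 's/for a in(.012,.018,.024,.03,.036)/for a in(-.005,.0,.005,.01,.015,.02,.03)/' fit.py; python3 fit.py .024
```

```text
t 33.5 p [0.5833 0.0495 0.0297] r [-3.14  -0.012  0.023] F [8.5 0.5 6.5] op 0.0482 q [-0.06  0.61 -0.14  1.87  0.13  0.66 -1.83]
(50, 0.015, np.float64(0.93), np.float64(0.29), [327.0, 182.0, 26.0, 17.0])
(35, 0.015, np.float64(0.94), np.float64(0.28), [327.0, 182.0, 26.0, 17.0])
(30, 0.015, np.float64(0.94), np.float64(0.28), [327.0, 182.0, 26.0, 17.0])
(50, 0.01, np.float64(0.92), np.float64(0.29), [327.0, 182.0, 26.0, 17.0])
(55, 0.015, np.float64(0.92), np.float64(0.29), [327.0, 182.0, 26.0, 17.0])
(25, 0.015, np.float64(0.93), np.float64(0.28), [327.0, 182.0, 26.0, 17.0])
(45, 0.015, np.float64(0.92), np.float64(0.28), [327.0, 182.0, 26.0, 17.0])
(40, 0.015, np.float64(0.92), np.float64(0.29), [327.0, 182.0, 26.0, 17.0])
```

Request:
{"api": "move_arm", "payload": {"motion": [[[-4, 0, 0], 0, 0.3], [[-7, 0, 0], 0, 0.3], [[-10, 0, 0], 0, 0.3], [[-10, 0, 0], 0, 0.3]]}}

```text
time: 33.93
ee_pos: [0.5745, 0.0494, 0.0301]
eef_rot: [-3.14, -0.014, 0.023]
wrist_force: [11.0, 0.5, 8.1]
opening: 0.048
```

Run:
```python
from hyp import *
st(); im=capture("side"); g=cv2.cvtColor(im,cv2.COLOR_RGB2GRAY)
e=np.array(status.get_obs()["ee_pos"]); print(proj("side",e+[0,0,-.003]), "tip",proj("side",e+[0,.03,-.022]), "W",proj("side",[[.5512,.0735,.034],[.5512,.0255,.034],[.5512,.0735,0]]).round(1).tolist())
for v in range(160,204): print(v,*["%3d"%k for k in g[v,306:348]])
```

```text
t 33.93 p [0.5745 0.0494 0.0301] r [-3.14  -0.014  0.023] F [11.   0.5  8.1] op 0.048 q [-0.06  0.59 -0.14  1.9   0.13  0.65 -1.83]
[[327.69194108 186.77661991]] tip [[324.83381321 196.31357245]] W [[333.0, 189.1], [336.9, 182.8], [332.5, 199.0]]
160 167 165 125 171 175 167 111 153 189 193 191 190  83  47  48  56  52  49  52  51  51  51  44  44  51  46  40  44  29  28  25  42  39  33  27  31  21  38  97 189 183 182
161 174 165 121 137 172 120  79 164 187 187 188 114  44  46  40  28  34  36  49  47  56  53  51  45  45  39  50  46  32  33  45  94  83  71  57  28  24  71 156 185 181 184
162 154 122 173 175 147  84  84  91  78  78  82  45  52  47  38  38  29  31  35  27  21  28  37  31  42  56  54  33  25  32  75  63  61  73 107  21  51 162 185 181 185 182
163 171 169 170 168  87  86  59  52  54  61  48  50  58  49  57  58  58  52  49  44  41  47  36  36  49  57  49  24  32  32  52  62  57  52  72  25  90 192 184 187 188 185
164  87  74 101  89  75  69  49  52  45  96  48  55  50  49  51  54  52  55  54  57  51  56  50  53  51  53  43  26  24  29  57  61  52  58  54  44 158 192 184 189 1
[... 6014 characters left out ...]
  97 123 109
200 106 109 108 109 108 108 108 107 103 102 102 106 192 185 146  12  24  24  29  35  27  32  22  21  58  65  73  70  66  67  69  66  60  59  63  67  64  61  60  65  66  65
201 108 111 106 107 111 107 107 111 102 104 105 106 104 106  86  12  13  22  33  30  24  24  31  20  64  70  68  68  65  66  64  71  62  64  65  63  63  64  63  65  65  62
202 107 103 107 105 104 106 105 107 107 111 110 106 109 107  88  17  24  22  27  18  24  27  27  28  69  67  73  63  67  69  67  67  63  60  63  64  61  61  63  62  64  61
203 116 115 117 119 119 106 106 106 104 106 108 106 107 110  90  27  20  22  29  28  24  22  21  28  68  65  66  65  68  66  72  67  66  63  60  63  67  63  64  63  66  64
```

```bash
cat > pl.py <<'E'
from hyp import *
def onplane(n,uv,y):
    a=unproj(n,uv,0.0);b=unproj(n,uv,0.2); t=(y-a[:,1])/(b[:,1]-a[:,1]); return a+(b-a)*t[:,None]
E
python3 - <<'E'
from pl import *
e=np.array(status.get_obs()["ee_pos"])
P=onplane("side",[[314.5,180],[314.5,181.5],[317,186],[320,190.5],[321,192]],e[1]+.024)
print(((P-e-[0,0,-.003])*1000).round(1)[:,[0,2]])
E
```

```text
[[36.3 28.2]
 [36.2 23.1]
 [27.8  9.1]
 [17.8 -4.7]
 [14.4 -9.4]]
```

The pot is at φ≈34° in the grip, with the closed end 17 mm from the axis. I'll keep driving it at the wall, lower.

Request:
{"api": "move_arm", "payload": {"motion": [[[0, 0, 3], 0, 0.3], [[-3, 0, 5], 0, 0.3], [[-6, 0, 5], 0, 0.3], [[-9, 0, 5], 0, 0.3], [[-11, 0, 5], 0, 0.3]], "newtons": 8}}

```text
time: 34.4
ee_pos: [0.567, 0.0494, 0.0253]
eef_rot: [-3.139, -0.021, 0.023]
wrist_force: [25.6, -0.2, -2.2]
opening: 0.0484
```

```bash
cat > edge.py <<'E'
from pl import *
# left (closed-end) edge of the held pot on its +y face: print (x,z) mm rel. to grip axis, per row
st(); e=np.array(status.get_obs()["ee_pos"]); g=cv2.cvtColor(capture("side"),cv2.COLOR_RGB2GRAY).astype(int)
c=proj("side",e+[0,.03,-.003])[0]; f=int(c[0])-5
for v in range(int(c[1])-12,int(c[1])+14): print(v,*["%3d"%k for k in g[v,f-18:f+26]])
print("cols from",f-18)
E
python3 edge.py
```

```text
t 34.4 p [0.567  0.0494 0.0253] r [-3.139 -0.021  0.023] F [25.6 -0.2 -2.2] op 0.0484 q [-0.07  0.59 -0.14  1.92  0.14  0.62 -1.84]
180 193 183 186 188 162 190 186 182 187 190 195 102  79  58  60  54  51  51  43  45  43  47  49  36  45  37  44  47  47  48  40  49  78  84  98 160  94  60  78  78  75  76  75  75
181 180 100 109 106 104 105 103 102 103 105 101  89  90  90  83  88  82  75  78  67  45  38  40  45  33  39  42  37  41  48  38  49  84 101 132 199  52  72  77  72  78  78  78  75
182 104 105 109 110 112 111 108 107 112 109  90  79  81  81  85  84  86  86  86  85  53  40  44  46  43  42  41  45  47  52  44  65 105 143 168 107  55  80  76  80  77  74  75  77
183 106 107 111 111 114 106 105 105 109 109  87  83  85  82  82  82  85  81  84  86  57  41  42  44  46  47  43  41  74  86  77  84  93 125 190  45  74  76  80  75  75  79  75  77
184 112 108 111 108 108 109 106 111 108 108 102  81  86  80  83  86  83  83  88  84  52  44  48  45  44  40  41  38  76  87  84  80  81  94 100  58  79  73  77  78  77  78  74  75
185 112 111 112 108 108 109 112 112 107 111 108  98  89  83  84  86 
[... 3025 characters left out ...]
07 108 109 108 109 104 104 108 109  88  14  25  26  17  25  25  33  33  27  53  69  63  65  66  66  69  70  65  64  62  62  63  62  61  63  67  63
203 179 182 181 117 116 119 118 105 107 106 106 107 106 108 107 113  91  17  19  31  26  27  27  38  26  28  75  66  67  70  65  70  66  63  61  63  66  62  64  64  63  65  63  66
204 180 185 184 182 187 186 187 115 119 119 118 119 122 108 106 109  95  21  29  26  28  30  21  28  27  28  82  60  75  77  60  76  67  68  61  60  64  64  63  65  62  62  66  65
205 181 181 180 180 186 188 189 187 190 191 191 190 187 118 120 124 114  36  22  28  28  28  22  23  26  54 102 101  97  88  80  80  69  73  62  65  58  60  67  65  62  60  62  63
cols from 304
```

The slip comes from too short a lever with a deep grip. A high, tip-only grip gives a much better lever for pressing on the table. I'll back off, release, clear the arm and re-measure.

Request:
{"api": "move_arm", "payload": {"motion": [[[10, 0, -5], 0, 0.3], [[30, 0, -6], 0, 0.3], [[55, 0, -6], 0, 0.3], [[55, 0, -3], 0, 0.3], [[55, 0, -1], 0, 0.3]], "newtons": 10}}

```text
time: 34.87
ee_pos: [0.6127, 0.0496, 0.0226]
eef_rot: [-3.142, -0.001, 0.022]
wrist_force: [-0.4, 0.0, -1.9]
opening: 0.0479
```

Request:
{"api": "move_arm", "payload": {"motion": [[[0, 0, 0], 0, 1], [[0, 0, 0], 0, 1], [[0, 0, 0], 0, 1], [[0, 0, 0], 0, 1], [[0, 0, -40], 0, 1]]}}

```text
time: 35.28
ee_pos: [0.6067, 0.0491, 0.0559]
eef_rot: [3.14, 0.013, 0.023]
wrist_force: [0.0, -0.0, -0.4]
opening: 0.0779
```

Request:
{"api": "move_arm", "payload": {"motion": [[[0, 0, -40], 0, 1], [[0, -40, -60], 0, 1], [[0, -80, -60], 0, 1], [[-10, -120, -60], 0, 1], [[-20, -160, -60], 0, 1]]}}

```text
time: 35.7
ee_pos: [0.5883, 0.2104, 0.1235]
eef_rot: [-3.141, -0.001, 0.021]
wrist_force: [0.5, -0.1, -1.4]
opening: 0.0876
```

Request:
{"api": "move_arm", "payload": {"motion": [[[-10, -30, 0], 0, 1], [[-20, -60, 0], 0, 1], [[-20, -90, 0], 0, 1]]}}

```text
time: 35.95
ee_pos: [0.5639, 0.3003, 0.1227]
eef_rot: [3.141, 0.002, 0.024]
wrist_force: [-0.2, -0.5, 0.1]
opening: 0.0877
```

```bash
python3 top.py
```

```text
top 0.98 [358.4 165.8  22.9  20.5] upright IoU 0.933 xy cm [65.3  4.9] yaw 89
top 0.98 [358.4 165.8  22.9  20.5] lying IoU 0.82 xy cm [64.9  4.8] yaw 180
top 0.59 [398.2 156.9  22.4  25.5] upright IoU 0.921 xy cm [68.8 -5.6] yaw 2
top 0.59 [398.2 156.9  22.4  25.5] lying IoU 0.827 xy cm [68.8 -5.8] yaw 0
t 36.15 p [0.5657 0.2993 0.1224] r [3.141e+00 1.000e-03 2.500e-02] F [ 0.2 -0.5 -0.1] op 0.0878 q [-0.44  0.56 -0.18  1.67  0.12  0.92 -2.21]
```

Run:
```python
from h import *
t=cv2.imread("pics/l_top.png",0); s=cv2.imread("pics/l_side.png",0)
u=proj("top",[.653,.049,.06])[0].astype(int);w=proj("top",[.688,-.056,.06])[0].astype(int)
print("B");[print(*r) for r in t[u[1]-12:u[1]+13,u[0]-12:u[0]+13]]
print("A");[print(*r) for r in t[w[1]-12:w[1]+13,w[0]-12:w[0]+13]]
```

```text
B
170 169 171 170 170 169 169 169 167 165 167 169 169 168 167 167 170 167 167 166 166 167 165 167 167
168 170 167 169 169 169 168 168 168 168 169 168 166 167 167 168 166 168 168 166 162 166 165 165 165
169 167 167 167 167 168 167 171 169 168 169 170 170 170 167 165 169 165 167 164 167 165 167 166 166
167 164 166 164 167 166 168 167 170 169 171 170 168 170 166 168 166 167 163 166 165 166 164 166 165
167 165 159 157 157 158 159 158 157 160 160 159 162 159 160 157 153 152 152 154 157 159 161 164 164
166 159 147 140 133 131 129 133 131 131 129 132 130 133 128 129 126 123 124 126 140 148 159 163 165
162 146 136 127 109 100 100 98 96 97 99 99 98 100 98 97 96 93 94 106 131 145 156 164 163
157 133 128 125 106 90 85 83 85 86 85 85 87 87 85 86 86 85 84 102 135 144 154 162 164
154 131 124 124 105 87 85 83 83 86 85 86 87 85 84 84 87 84 85 106 140 154 158 162 165
147 125 120 122 107 91 87 87 89 89 93 91 87 91 88 91 86 86 83 109 144 155 161 164 162
139 112 116 123 119 112 110 111 109 109 109 111 111 111 109 112 106 92 85 109 148 161 164 165 166
135 109 116 129 138 139 140 139 139 142 143 142 140 1
[... 3038 characters left out ...]
150 152 153 151 147 146 147 157 161 161 164 166 169 171
94 82 83 99 135 156 161 161 157 147 145 144 145 141 143 143 147 154 161 161 162 162 166 168 169
94 81 79 98 134 155 163 160 160 157 156 155 146 143 147 152 153 160 162 161 159 160 164 169 171
95 83 82 99 134 153 160 162 158 161 156 156 156 154 157 157 158 159 158 157 156 158 165 170 171
100 88 82 96 123 141 147 146 149 147 147 149 148 147 148 148 147 144 142 141 138 145 161 167 169
110 89 86 90 106 114 117 118 119 117 121 120 120 121 121 121 122 120 116 110 120 136 157 165 166
116 93 85 86 90 95 93 93 94 94 93 96 97 96 98 96 94 96 93 99 118 143 163 166 168
118 95 87 84 87 85 88 88 87 87 86 88 88 87 88 91 84 89 95 113 141 159 165 165 167
```

Pot B now stands mouth up at (.653,.049): its interior shows shadowed walls, while A still shows the closed ringed face. I'll put B into the tray.

Request:
{"api": "move_arm", "payload": {"motion": [[[12, 38, 0], 0, 0.9], [[24, 76, 0], 0, 0.9], [[36, 114, 0], 0, 0.9], [[48, 152, 0], 0, 0.9], [[60, 190, 0], 0, 0.9]], "newtons": 15}}

```text
time: 36.57
ee_pos: [0.631, 0.1057, 0.1227]
eef_rot: [3.14, 0.0, 0.02]
wrist_force: [0.9, 0.1, 0.6]
opening: 0.0793
```

Request:
{"api": "move_arm", "payload": {"motion": [[[11, 32, 0], 0, 0.9], [[21, 62.5, 0], 0, 0.9], [[21, 62.5, 0], 0, 0.9], [[21, 62.5, 35], 0, 0.9], [[21, 62.5, 69], 0, 0.9]]}}

```text
time: 36.98
ee_pos: [0.655, 0.0448, 0.055]
eef_rot: [3.141, -0.005, 0.018]
wrist_force: [0.1, 0.9, -1.3]
opening: 0.0791
```

Request:
{"api": "move_arm", "payload": {"motion": [[[0, 0, 0], 0, 0.3], [[0, 0, 0], 0, 0.3], [[0, 0, 0], 0, 0.3], [[0, 0, 0], 0, 0.3], [[0, 0, 0], 0, 0.3]]}}

```text
time: 37.4
ee_pos: [0.6545, 0.0482, 0.0559]
eef_rot: [-3.141, -0.003, 0.023]
wrist_force: [-0.4, 1.6, 0.5]
opening: 0.049
```

Request:
{"api": "move_arm", "payload": {"motion": [[[0, 0, 0], 0, 0.3], [[0, 0, 0], 0, 0.3], [[0, 0, -20], 0, 0.3], [[0, 0, -45], 0, 0.3], [[0, 0, -60], 0, 0.3]]}}

```text
time: 37.82
ee_pos: [0.6539, 0.0481, 0.1163]
eef_rot: [-3.142, -0.002, 0.023]
wrist_force: [1.5, 0.1, -0.7]
opening: 0.0478
```

Request:
{"api": "move_arm", "payload": {"motion": [[[-36, 17, 0], 0, 0.3], [[-72, 34, 0], 0, 0.3], [[-108, 51, 0], 0, 0.3], [[-144, 68, 0], 0, 0.3], [[-166, 79, 0], -1, 0.3]]}}

```text
time: 38.23
ee_pos: [0.4852, -0.0366, 0.114]
eef_rot: [3.14, 0.002, 0.039]
wrist_force: [-0.2, -0.3, -0.8]
opening: 0.0482
```

Request:
{"api": "move_arm", "payload": {"motion": [[[0, 0, 0], 0, 0.3], [[0, 0, 25], 0, 0.3], [[0, 0, 45], 0, 0.3], [[0, 0, 54], 0, 0.3], [[0, 0, 55], 0, 0.3]]}}

```text
time: 38.65
ee_pos: [0.4894, -0.0345, 0.058]
eef_rot: [3.142, 0.0, 0.04]
wrist_force: [-0.4, 0.7, -1.0]
opening: 0.048
```

Request:
{"api": "move_arm", "payload": {"motion": [[[0, 0, 0], 0, 0.75], [[0, 0, 0], 0, 0.75], [[0, 0, 0], 0, 0.75], [[0, 0, -30], 0, 0.75], [[0, 0, -70], 0, 0.75]]}}

```text
time: 39.07
ee_pos: [0.487, -0.0346, 0.1273]
eef_rot: [-3.141, 0.006, 0.041]
wrist_force: [1.1, -0.0, -0.0]
opening: 0.0656
```

Request:
{"api": "move_arm", "payload": {"motion": [[[40, 6, 0], 0, 0.9], [[80, 12, 0], 0, 0.9], [[120, 18, 0], 0, 0.9], [[160, 24, 0], 0, 0.9], [[202, 29.5, 0], 0, 0.9]]}}

```text
time: 39.48
ee_pos: [0.6933, -0.0565, 0.1298]
eef_rot: [3.141, -0.001, 0.04]
wrist_force: [1.4, 0.1, -0.2]
opening: 0.079
```

Request:
{"api": "move_arm", "payload": {"motion": [[[0, 0, 0], 0, 0.9], [[0, 0, 30], 0, 0.9], [[0, 0, 60], 0, 0.9], [[0, 0, 61], 0, 0.3], [[0, 0, 61], 0, 0.3]], "newtons": 10}}

```text
time: 39.9
ee_pos: [0.6901, -0.0559, 0.0664]
eef_rot: [-3.141, 0.004, 0.04]
wrist_force: [-0.3, 0.3, -0.1]
opening: 0.0688
```

Request:
{"api": "move_arm", "payload": {"motion": [[[0, 0, 0], 0, 0.3], [[0, 0, 0], 0, 0.3], [[0, 0, 0], 0, 0.3], [[0, 0, 0], 0, 0.3], [[0, 0, 0], 0, 0.3]]}}

```text
time: 40.32
ee_pos: [0.6926, -0.0561, 0.0699]
eef_rot: [3.141, -0.003, 0.04]
wrist_force: [-0.9, -0.3, 5.9]
opening: 0.0478
```

Request:
{"api": "move_arm", "payload": {"motion": [[[0, 0, -28], 0, 0.3], [[0, 0, -55], 0, 0.3], [[-30, -24, -55], 0, 0.3], [[-60, -48, -55], 0, 0.3], [[-88, -76, -55], 0, 0.3]]}}

```text
time: 40.73
ee_pos: [0.5993, 0.0157, 0.1235]
eef_rot: [3.141, -0.001, 0.038]
wrist_force: [-0.3, 0.6, -1.5]
opening: 0.0479
```

Run:
```python
from hyp import *
st(); seen("side"); e=np.array(status.get_obs()["ee_pos"])
for h in(.045,.052,.058): print(h,ext("side",e+[-.002,0,-.014-h+.03],0,.04))
```

```text
t 40.73 p [0.5993 0.0157 0.1235] r [ 3.141e+00 -1.000e-03  3.800e-02] F [-0.3  0.6 -1.5] op 0.0479 q [ 0.01  0.5  -0.16  1.77  0.1   0.87 -1.73]
side 0.91 [315.  339.8 239.1 278.3]
side 0.69 [317.7 334.6 154.6 177.2]
side 0.69 [353.2 371.6 165.8 190.5]
0.045 [315.3 334.4 150.6 175.7]
0.052 [315.3 334.3 152.6 177.8]
0.058 [315.2 334.3 154.4 179.5]
```

Request:
{"api": "move_arm", "payload": {"motion": [[[-14, 0, 5], 0, 0.3], [[-27, 0, 12], 0, 0.3], [[-27, 0, 19], 0, 0.3], [[-22, 0, 22], 0, 0.3], [[-16, 0, 25], 0, 0.3]]}}

```text
time: 41.25
ee_pos: [0.5856, 0.0155, 0.098]
eef_rot: [3.141, -0.001, 0.04]
wrist_force: [-0.2, 0.1, 1.1]
opening: 0.0479
```

Request:
{"api": "move_arm", "payload": {"motion": [[[5, 0, 3.5], 0, 0.3], [[10, 0, 8], 0, 0.3], [[13, 0, 12], 0, 0.3], [[16.5, 0, 16], 0, 0.3], [[20, 0, 22], 0, 0.3]]}}

```text
time: 41.67
ee_pos: [0.6058, 0.0164, 0.0757]
eef_rot: [3.142, -0.002, 0.04]
wrist_force: [1.8, 0.0, 2.0]
opening: 0.0477
```

```bash
python3 edge.py
```

```text
t 41.67 p [0.6058 0.0164 0.0757] r [ 3.142e+00 -2.000e-03  4.000e-02] F [1.8 0.  2. ] op 0.0477 q [ 0.    0.57 -0.15  1.79  0.11  0.79 -1.74]
159 182 184 186 188 187 189 185 183 183 187 186 189 192 195 193 191 158 158 127 130  81  40  48  39  46  46  43  42  39  44  39  43  83 194 189 189 186 184 186 187 187 190 188 183
160 188 184 184 189 187 189 183 183 186 186 187 186 185 186 186 189 188 188 192 196 114  37  45  43  45  41  48  40  44  38  38  35  85 194 191 187 186 184 186 188 189 187 182 185
161 187 186 186 187 187 183 185 185 189 186 187 188 185 183 186 183 183 182 186 190 110  39  39  41  48  42  37  40  33  30  20  29  83 194 184 184 184 186 188 186 185 185 184 182
162 186 191 188 184 182 184 187 187 187 190 190 183 185 184 184 184 184 183 186 190 110  37  37  49  46  45  41  42  36  27  25  31  87 187 186 185 186 180 184 184 185 185 184 182
163 185 190 190 185 188 185 189 187 188 187 187 183 184 184 183 183 183 183 184 188 108  31  41  43  49  46  42  46  37  21  33  40 103  93 189 190 187 183 184 181 179 180 183 180
164 187 187 182 185 188 187 184 185 185 184 187 183 184 18
[... 3035 characters left out ...]
09 111 110 109 106 109 108 110 109 108 109 107 111 111 108 107  87  88  82  83  82  81  83  92  87  89  84  90  87  92  82  82  91 129 147 123  51
182 105 107 106 103 104 105 105 105 109 110 107 110 108 109 105 108 107 108 109 111 109 109 104 101  77  83  80  84  85  85  86  91  86  90  87  90  86  88  87  79 131 128  71  54
183 107 108 108 107 107 108 104 105 109 109 112 109 113 109 109 105 110 103 111 108 110 111 110 112  95  73  81  82  85  90  88  89  87  88  86  86  89  98  87  88  82  75  56  65
184 104 106 110 105 102 110 107 108 110 111 108 108 110 109 101 109 109 110 106 111 108 111 111 107 110  99  81  80  80  90  89  86  87  89  89  90  90 128  83  97  62  58  70  66
cols from 295
```

Pot A is tilted about 45° the same way. I'll move off the wall and press it on the table to lie down.

Request:
{"api": "move_arm", "payload": {"motion": [[[5, 0, -4], 0, 0.3], [[25, -15, -4], 0, 0.3], [[45, -30, 0], 0, 0.3], [[45, -30, 8], 0, 0.3], [[45, -30, 14], 0, 0.3]]}}

```text
time: 42.13
ee_pos: [0.65, 0.0514, 0.0623]
eef_rot: [-3.139, -0.003, 0.042]
wrist_force: [3.6, 7.6, 13.4]
opening: 0.0483
```

Request:
{"api": "move_arm", "payload": {"motion": [[[0, 0, 5], 0, 0.3], [[0, 0, 10], 0, 0.3], [[0, 0, 15], 0, 0.3], [[0, 0, 20], 0, 0.3], [[0, 0, 23], 0, 0.3]]}}

```text
time: 42.55
ee_pos: [0.6507, 0.0514, 0.041]
eef_rot: [-3.138, -0.006, 0.041]
wrist_force: [3.9, 6.7, 11.9]
opening: 0.0482
```

```bash
python3 edge.py
```

```text
t 42.55 p [0.6507 0.0514 0.041 ] r [-3.138 -0.006  0.041] F [ 3.9  6.7 11.9] op 0.0482 q [-0.05  0.68 -0.14  1.69  0.12  0.78 -1.78]
172 185 180 178 181 179 181 184 185 186 191 193 192 192 156 160 125  94  98 100  67  43  41  46  40  43  40  47  38  42  51  87  99  83 161 185 188 187 185 184 182 187 187 188 186
173 184 182 180 180 182 183 181 180 184 184 184 181 183 187 185 189 193 191 195 153  36  45  43  41  40  46  40  39  52  53 101 102  96  94 137 185 187 189 186 187 188 185 189 185
174 181 182 182 182 183 182 185 183 182 182 181 185 182 180 185 186 188 189 191 155  32  40  42  47  48  44  43  37  89 110 100  94  93 101  93 115 159 183 183 189 184 185 186 184
175 181 183 184 183 182 182 185 184 185 185 184 185 188 186 187 189 187 184 190 193  29  46  46  41  36  44  44  41 105 167  95  96  98 170 100 105  87 136 181 184 187 183 184 185
176 183 183 185 185 178 181 181 180 183 181 181 184 182 183 186 179 186 184 177 185  31  40  37  43  50  42  44  40 101  97  96  88 110 171 167 166 101 103 121 160 184 188 187 187
177 183 184 183 186 100 103  99 103 102 104 105 105 104 103 103 102
[... 3026 characters left out ...]
06 106 109 106 123 119 106 107 105 108 108 107 110 109 110 110 109 116 112 108 109 110 104 113  92  93 107 110 105 111 189 189 184 183 178 181 179
195 186 181 185 182 183 186 189 107 110 108 110 191 188 109 106 121 123 121 119 109 107 110 109 107 109 111 111 104 125 189 145 139 119 118 119 118 120 186 182 185 182 180 177 183
196 185 188 188 182 101 103 105 109 109 106 108 103 105 105 110 190 187 186 187 108 107 106 108 109 109 107 118 124 188 190 186 193 190 191 190 186 185 185 184 179 179 179 183 176
197 184 186 177 103 105 105 107 103 106 110 109 105 104 107 108 106 107 107 105 110 105 102 109 107 122 121 194 190 184 182 186 184 186 182 181 181 182 181 180 181 178 184 181  59
cols from 278
```

Request:
{"api": "move_arm", "payload": {"motion": [[[0, 0, 3], 0, 0.3], [[0, 0, 6], 0, 0.3], [[0, 0, 6], 0, 1], [[0, 0, 6], 0, 1], [[0, 0, 6], 0, 1]]}}

```text
time: 43.02
ee_pos: [0.647, 0.0473, 0.0321]
eef_rot: [3.141, 0.002, 0.04]
wrist_force: [-0.2, -0.0, -0.4]
opening: 0.0643
```

Request:
{"api": "move_arm", "payload": {"motion": [[[0, 0, 0], 0, 1], [[0, 0, -40], 0, 1], [[0, 0, -80], 0, 1], [[-10, -40, -80], 0, 1], [[-20, -80, -80], 0, 1]]}}

```text
time: 43.43
ee_pos: [0.6271, 0.1245, 0.1153]
eef_rot: [3.141, -0.005, 0.033]
wrist_force: [0.7, 1.2, -0.6]
opening: 0.0877
```

Request:
{"api": "move_arm", "payload": {"motion": [[[-20, -35, 0], 0, 1], [[-40, -70, 0], 0, 1], [[-60, -105, 0], 0, 1], [[-80, -140, 0], 0, 1], [[-80, -170, 0], 0, 1]]}}

```text
time: 43.85
ee_pos: [0.5337, 0.2963, 0.1124]
eef_rot: [3.141, 0.003, 0.043]
wrist_force: [0.1, 0.3, -0.5]
opening: 0.0876
```

```bash
python3 top.py
python3 - <<'E'
from h import *
g=cv2.imread("pics/l_side.png",0); p=proj("side",[.655,.05,.03])[0].astype(int); print(p)
for v in range(p[1]-16,p[1]+16): print(v,*["%3d"%k for k in g[v,p[0]-20:p[0]+20]])
E
```

```text
top 0.66 [393.3 229.3  26.   19.3] upright IoU 0.96 xy cm [48.6 -3.7] yaw 91
top 0.66 [393.3 229.3  26.   19.3] lying IoU 0.845 xy cm [48.7 -3.5] yaw 93
top 0.56 [358.5 169.4  19.3  24.5] upright IoU 0.912 xy cm [65.5  5.2] yaw 1
top 0.56 [358.5 169.4  19.3  24.5] lying IoU 0.895 xy cm [65.6  5.2] yaw 180
side 0.77 [361.  178.1  20.8  24. ] upright IoU 0.952 xy cm [48.9 -4.6] yaw 3
side 0.77 [361.  178.1  20.8  24. ] lying IoU 0.944 xy cm [49.1 -5.9] yaw 93
t 44.05 p [0.5377 0.2944 0.1123] r [3.141e+00 1.000e-03 4.200e-02] F [ 1.  -0.5  0.2] op 0.0878 q [-0.45  0.54 -0.18  1.74  0.12  0.87 -2.21]
[303 182]
166 198 192 188 189 187 190 187 192 191 195 192 188 187 190 187 192 189 192 196 158  40  44  51  47  42  46  51  46  41  43  47  44  45  46  41  49  46  40  44  46
167 197 189 189 190 189 190 191 192 191 192 190 187 190 192 185 192 194 197 197 114  45  51  49  54  53  41  48  44  50  46  50  49  50  44  47  50  48  42  49  49
168 188 187 186 187 189 190 190 191 192 192 194 190 190 193 193 193 197 194 153  43  52  49  52  54  55  56  54  53  54  50  51  47  49  50  46  46  46  39  3
[... 4061 characters left out ...]
  39  40  43  40  41  44  39  45  45  49  46
194 188 188 187 189 187 187 189 185 186 189 187 190 191 191 194 194 193 168 160 167 123 115  69  40  43  44  45  44  41  45  45  40  44  40  37  39  45  48  47  31
195 190 190 189 191 187 189 189 185 188 187 190 190 192 187 186 185 188 191 191 193 195 202  73  38  40  42  42  49  46  46  47  45  39  43  29  29  34  37  25  35
196 185 193 188 189 190 187 190 183 186 190 190 186 188 188 187 186 182 182 186 190 194 194  79  38  43  49  37  48  44  39  41  44  42  79  23  26  22  32  25  32
197 185 187 182 185 188 184 181 186 188 188 188 186 185 188 189 185 186 187 188 188 190 193 113  37  46  41  41  50  46  43  45  43  39  77  26  30  26  32  31  37
```

Run:
```python
from h import *
t=cv2.imread("pics/l_top.png",0)
for v in range(153,186): print(v,*["%3d"%k for k in t[v,344:374]])
```

```text
153 166 168 167 169 170 168 169 167 168 165 166 166 166 165 165 165 162 160 162 163 162 160 160 162 165 169 166 165 165 164
154 168 168 168 169 164 157 159 161 160 158 162 162 163 165 163 162 162 159 157 157 155 154 153 156 163 163 164 163 166 164
155 166 167 167 167 157 147 148 153 152 154 155 162 163 164 164 163 162 161 159 160 161 157 155 159 165 165 165 163 165 164
156 165 166 165 164 148 132 145 154 152 152 153 159 162 161 158 161 164 162 160 162 162 162 162 165 165 163 163 163 162 163
157 167 167 167 160 135 122 143 159 158 157 157 157 160 159 159 159 163 158 159 161 162 161 163 165 167 164 163 163 163 164
158 167 166 166 157 125 117 145 161 160 158 158 159 157 156 159 160 160 159 157 158 162 160 163 164 168 163 162 163 164 163
159 165 165 166 157 121 112 144 161 164 159 158 158 156 157 158 160 161 158 159 161 159 161 161 167 164 162 162 164 165 163
160 166 166 167 155 120 111 146 159 162 160 161 160 159 157 159 162 161 159 157 160 160 163 163 163 160 160 161 164 163 163
161 167 165 164 156 123 111 144 160 162 159 158 158 158 161 160 162 161 159 161 160 162 161 162 160 153 155 
[... 2291 characters left out ...]
 167 168 170 171 172 169 167 168 171 167 164 155 152 156 165 168 169 169 167 166
181 168 167 171 166 160 157 156 158 160 162 167 169 168 170 168 167 167 167 168 166 166 165 167 166 169 169 168 168 168 169
182 167 167 167 167 164 166 167 166 165 169 168 167 168 166 166 165 166 166 166 166 167 167 167 167 169 167 167 167 165 168
183 165 168 168 167 168 167 168 168 170 168 168 167 166 164 165 165 163 165 164 167 166 166 165 168 164 166 167 165 168 166
184 165 166 165 163 165 168 166 169 167 169 168 167 167 166 165 167 164 164 165 164 164 163 163 163 162 166 165 167 165 166
185 168 163 164 166 164 166 166 169 170 172 169 168 168 167 166 167 165 165 166 166 165 166 165 165 163 164 165 166 167 166
```

Pot A lies on its side with the mouth toward the tray, at (.656,.052). I'll use the high tip grip near its closed end.

Request:
{"api": "move_arm", "payload": {"motion": [[[18, 36, 0], 0, 1], [[36, 72, 0], 0, 1], [[54, 108, 0], 0, 1], [[72, 144, 0], 0, 1], [[90, 180, 0], 0, 1]]}}

```text
time: 44.47
ee_pos: [0.6361, 0.1131, 0.1124]
eef_rot: [3.14, 0.001, 0.037]
wrist_force: [1.8, 0.7, -0.0]
opening: 0.0875
```

Request:
{"api": "move_arm", "payload": {"motion": [[[15, 34, 0], 0, 1], [[31, 67.5, 0], 0, 1], [[31, 67.5, 0], 0, 1], [[31, 67.5, 30], 0, 1], [[31, 67.5, 56], 0, 0.8]]}}

```text
time: 44.88
ee_pos: [0.6701, 0.0477, 0.0568]
eef_rot: [3.14, -0.003, 0.035]
wrist_force: [0.6, 0.6, -0.5]
opening: 0.0842
```

Request:
{"api": "move_arm", "payload": {"motion": [[[0, 0, 0], 0, 0.3], [[0, 0, 0], 0, 0.3], [[0, 0, 0], 0, 0.3], [[0, 0, 0], 0, 0.3], [[0, 0, 0], 0, 0.3]]}}

```text
time: 45.3
ee_pos: [0.6701, 0.0516, 0.0585]
eef_rot: [-3.142, -0.003, 0.04]
wrist_force: [0.3, -0.1, 0.9]
opening: 0.0512
```

Request:
{"api": "move_arm", "payload": {"motion": [[[0, 0, 0], 0, 0.3], [[0, 0, -22], 0, 0.3], [[0, 0, -45], 0, 0.3], [[-40, 14, -45], 0, 0.3], [[-80, 28, -45], 0, 0.3]]}}

```text
time: 45.72
ee_pos: [0.5932, 0.0221, 0.1036]
eef_rot: [-3.141, -0.005, 0.042]
wrist_force: [-1.0, -0.3, -1.2]
opening: 0.0478
```

Run:
```python
from hyp import *
st(); seen("side"); e=np.array(status.get_obs()["ee_pos"])
for a in(.012,.017,.022): print(a,ext("side",e+[a-.03,0,-.015-.041+.024],np.pi/2,np.pi))
```

```text
t 45.72 p [0.5932 0.0221 0.1036] r [-3.141 -0.005  0.042] F [-1.  -0.3 -1.2] op 0.0478 q [-0.    0.52 -0.16  1.81  0.11  0.82 -1.74]
side 0.8 [315.9 339.9 241.4 276.8]
side 0.7 [352.  373.2 164.4 193.8]
side 0.66 [317.5 339.3 164.2 183.6]
side 0.53 [235.5 251.7 189.  225.6]
0.012 [322.1 345.1 160.2 182.5]
0.017 [320.6 343.5 160.  182.3]
0.022 [319.1 342.  159.8 182.1]
```

Request:
{"api": "move_arm", "payload": {"motion": [[[-6, 0, 7], 0, 0.3], [[-12.5, 0, 13.5], 0, 0.3], [[-8, 0, 17], 0, 0.3], [[-3, 0, 22], 0, 0.3], [[0.5, 0, 27.5], 0, 0.3]]}}

```text
time: 46.23
ee_pos: [0.5941, 0.0213, 0.0742]
eef_rot: [3.142, -0.003, 0.041]
wrist_force: [2.4, -1.2, 2.6]
opening: 0.0479
```

Request:
{"api": "move_arm", "payload": {"motion": [[[2, 0, 3], 0, 0.3], [[4, 0, 6], 0, 0.3], [[5.5, 0, 9.5], 0, 0.3], [[6.5, 0, 13.5], 0, 0.3], [[6.5, 0, 15.5], 0, 0.3]]}}

```text
time: 46.65
ee_pos: [0.5991, 0.0214, 0.0582]
eef_rot: [-3.141, -0.001, 0.04]
wrist_force: [2.9, -1.7, 4.3]
opening: 0.0478
```

```bash
python3 edge.py
```

```text
t 46.65 p [0.5991 0.0214 0.0582] r [-3.141e+00 -1.000e-03  4.000e-02] F [ 2.9 -1.7  4.3] op 0.0478 q [-0.01  0.59 -0.15  1.81  0.12  0.75 -1.75]
165 184 183 188 187 186 187 183 183 183 188 194 193 156 162 123  91  96  96  81  74  39  39  46  44  41  40  42  45  42  44  43  59 161 164 190 189 186 186 185 183 187 184 184 186
166 184 183 185 189 188 188 185 186 184 183 186 190 191 191 191 191 192 190 195 198  31  38  42  40  44  43  47  43  41  46  49  50 146  90 137 190 189 188 183 185 185 187 184 184
167 184 189 187 190 185 187 187 184 182 186 187 185 187 185 185 183 185 184 190 197  34  42  45  43  44  41  40  35  16  27  34  69 111  71  76 119 186 189 187 186 184 182 141 148
168 188 185 190 188 184 185 186 187 185 188 186 185 183 184 182 182 180 182 188 194  28  39  49  48  46  41  44  34  27  38  69  93 136  77  77  80 136 188 185 184 101  28  76 140
169 188 190 187 185 184 184 186 185 185 182 185 184 185 188 183 182 185 185 187 193  29  39  41  46  36  42  39  41  34  69  96 105  75  79  84  82  86 127 188 143  19  31  49  68
170 189 189 186 184 184 183 181 182 181 181 186 183 185
[... 3038 characters left out ...]
09 109 108 109 110 107 111 112 113 110 109 106 107 108 111  89  84  82  79  82  84  89  85  88  88  92  98  98 112 128 122  63  50  58 117 137 128
188 108 106 106 104 109 107 107 106 110 112 105 111 108 110 109 111 111 113 110 109 106 109 108  93  81  86  85  81  86  85  84  88  91 101 108 110 144  64  66  54  75 129 127 124
189 115 119 122 116 120 121 104 112 110 110 109 111 113 114 109 107 115 107 107 108 107 110 109 107  94  82  80  81  85  92  92  78  97 112 114 116 119  65  68  54  80 129 129 126
190 191 196 191 188 189 194 107 109 110 109 108 113 112 112 107 109 112 109 108 106 106 110 110 109 110  90  80  80  94 119  94  87 112 111 114 133  68  61  65  71 129 128 129 126
cols from 297
```

Request:
{"api": "move_arm", "payload": {"motion": [[[6, 0, -5], 0, 0.3], [[26, -15, -5], 0, 0.3], [[46, -30, -3], 0, 0.3], [[46, -30, 0], 0, 0.3], [[46, -30, 2], 0, 0.3]]}}

```text
time: 47.12
ee_pos: [0.6428, 0.0547, 0.0559]
eef_rot: [-3.141, 0.002, 0.042]
wrist_force: [0.8, 4.3, 9.3]
opening: 0.0479
```

Request:
{"api": "move_arm", "payload": {"motion": [[[0, 0, 3], 0, 0.3], [[0, 0, 6], 0, 0.3], [[0, 0, 9], 0, 0.3], [[0, 0, 12], 0, 0.3]]}}

```text
time: 47.45
ee_pos: [0.6456, 0.0547, 0.0474]
eef_rot: [-3.139, -0.006, 0.04]
wrist_force: [3.2, 5.4, 13.1]
opening: 0.048
```

```bash
python3 edge.py
```

```text
t 47.45 p [0.6456 0.0547 0.0474] r [-3.139 -0.006  0.04 ] F [ 3.2  5.4 13.1] op 0.048 q [-0.06  0.66 -0.14  1.7   0.12  0.78 -1.79]
171 182 182 184 184 183 182 184 186 189 195 194 192 192 192 193 157 153 163 131 102  37  42  44  43  42  42  47  37  40  46  81  70  84  81  81  80 135 185 185 187 184 187 187 187
172 184 181 180 180 186 182 185 183 185 183 181 182 183 186 185 188 189 192 192 199  35  41  43  41  43  40  46  35  43  52  86  83  80  83  81  82  73 110 162 187 190 188 187 185
173 183 180 181 179 183 181 183 184 182 181 184 181 183 184 184 187 185 184 188 195  30  39  40  42  50  47  39  29  84  92  85  84  82  82  82  82  83  81  85 129 189 190 185 183
174 183 183 184 181 182 182 183 186 182 184 177 184 184 182 185 185 185 184 186 192  39  42  40  46  43  46  40  38  76  94  84  83  82  86  82  86  83  81  80  78 141 187 187 182
175 178 184 185 176 183 180 184 180 181 183 183 186 184 184 183 184 183 186 185 194  76  41  42  39  45  44  36  38  77  90  96  85  81  86  85  84  81  83  82  81  76 115 183 184
176 186 183 187 186 184 184 183 185 184 183 184 186 184 185 183 184 
[... 3025 characters left out ...]
05 111 111 110 110 103 107 108 109 110 110 107 110 111 107 110 114 111 104  92  81  83  92  87  92 104 110 109 108 111 107 105 122 187 184 176 180
194 186 186 183 184 189 190 117 120 106 108 110 109 106 103 108 107 106 108 109 106 110 110 107 111 112 111 111  91  80  94  77  89 109 107 108 107 107 108 110 190 182 181 179 182
195 182 181 181 186 181 185 188 190 107 110 120 121 120 124 105 124 106 109 107 103 108 109 109 110 108 111 113 105 109 116 109 117 120 115 116 121 117 106 119 189 181 180 182 179
196 185 186 190 183  99 106 104 107 109 111 186 186 185 187 109 191 120 119 120 109 107 106 109 110 112 110 106 110 194 190 191 191 188 187 185 189 187 116 187 180 180 184 173 100
cols from 279
```

Request:
{"api": "move_arm", "payload": {"motion": [[[0, 0, 3], 0, 0.3], [[0, 0, 5], 0, 0.3], [[0, 0, 7], 0, 0.3], [[0, 0, 9], 0, 0.3], [[0, 0, 9], 0, 0.3]]}}

```text
time: 47.92
ee_pos: [0.6456, 0.0547, 0.0383]
eef_rot: [-3.139, -0.006, 0.04]
wrist_force: [4.4, 4.4, 10.9]
opening: 0.0481
```

```bash
python3 edge.py | tail -14
```

```text
186 108 107 110 110 112 104 106 107 112 108 104 108 110 105 111 109 111 104  85  73  48  40  43  47  41  41  42  43  87  82  85  88  88  86  86  86  91 111 112 110 109 109 109 107
187 108 107 115 110 106 107 107 108 109 102 108 108 108 108 109 111 111  91  79  82  52  44  47  48  49  48  41  38  84  83  84  88  86  93  89  96 112 115 107 107 107 107 110 111
188 111 111 108 112 108 110 108 111 105 110 107 111 112 111 108 111 108 101  92  85  48  40  48  42  40  42  40  41  87  82  84  88  90  92  83 103 110 105 106 108 105 106 104 109
189 108 111 116 106 108 109 113 104 109 109 111 111 111 108 112 108 110 113 109  99  50  36  45  43  42  46  40  38  86  85  85  89  90  86  94 111 109 107 106 106 119 115 115 115
190 111 109 107 107 111 107 108 107 114 111 107 109 109 112 108 108 110 112 110 114  60  51  47  43  33  44  40  44  85  84  79  91  94  90 109 110 107 108 102 109 190 189 184 187
191 121 117 122 104 122 104 109 108 110 111 110 110 108 106 108 108 106 107 110 109  96  81  66  63  53  50  48  55  87  80  86  94  94 103 111 112 109 110 102 120 186 182 182 181
192 190 190 192 117 
[... 553 characters left out ...]
87 106 104 106 120 121 124 111 108 105 106 106 105 108 107 107 111 106 111 110 109  96 122 104 119 119 119 117 120 121 190 186 184 178 179 183 177
196 183 184 186 187 184 100 102 108 107 109 109 185 187 190 104 110 121 123 120 120 106 107 107 112 108 108 107 106 124 193 191 190 189 188 186 187 187 184 180 181 179 184 173  99
197 188 182 186 181 103 104 105 105 108 107 106 103 104 109 105 110 190 192 189 189 108 110 107 108 106 124 120 123 188 186 184 185 183 182 182 178 182 179 180 179 184 181  62  28
198 186 185 180 100 100 106 107 106 109 108 107 109 108 109 109 111 107 104 107 109 107 109 110 108 114 192 187 186 184 182 179 182 181 183 182 181 184 180 179 181 184 139  25  34
cols from 279
```

Request:
{"api": "move_arm", "payload": {"motion": [[[0, 0, 1], 0, 1], [[0, 0, 1], 0, 1], [[0, 0, 1], 0, 1], [[0, 0, 1], 0, 1], [[0, 0, 1], 0, 1]]}}

```text
time: 48.38
ee_pos: [0.6427, 0.0525, 0.0342]
eef_rot: [3.141, 0.001, 0.04]
wrist_force: [0.3, 0.1, -0.1]
opening: 0.0776
```

Request:
{"api": "move_arm", "payload": {"motion": [[[0, 0, -40], 0, 1], [[0, 0, -80], 0, 1], [[0, -40, -80], 0, 1], [[-10, -80, -80], 0, 1], [[-20, -120, -80], 0, 1]]}}

```text
time: 48.8
ee_pos: [0.6189, 0.1725, 0.1155]
eef_rot: [-3.141, -0.002, 0.037]
wrist_force: [-0.2, 0.5, 0.1]
opening: 0.0879
```

Request:
{"api": "move_arm", "payload": {"motion": [[[-10, -35, 0], 0, 1], [[-20, -70, 0], 0, 1], [[-30, -105, 0], 0, 1], [[-40, -130, 0], 0, 1]]}}

```text
time: 49.13
ee_pos: [0.5717, 0.304, 0.1145]
eef_rot: [-3.14, 0.001, 0.043]
wrist_force: [0.2, -0.6, 0.3]
opening: 0.0879
```

```bash
python3 top.py
python3 - <<'E'
from h import *
t=cv2.imread("pics/l_top.png",0)
for v in range(153,186): print(v,*["%3d"%k for k in t[v,344:374]])
E
```

```text
top 0.9 [393.9 229.7  22.4  20.4] upright IoU 0.952 xy cm [48.6 -3.7] yaw 92
top 0.9 [393.9 229.7  22.4  20.4] lying IoU 0.83 xy cm [48.7 -3.5] yaw 93
top 0.81 [358.4 167.4  21.1  25.7] upright IoU 0.919 xy cm [65.4  5.4] yaw -7
top 0.81 [358.4 167.4  21.1  25.7] lying IoU 0.817 xy cm [65.6  5.3] yaw -7
side 0.63 [362.1 179.8  19.4  22.3] upright IoU 0.91 xy cm [48.7 -4.7] yaw 1
side 0.63 [362.1 179.8  19.4  22.3] lying IoU 0.912 xy cm [49.  -6.4] yaw 93
t 49.33 p [0.5728 0.3008 0.1143] r [3.141e+00 1.000e-03 4.200e-02] F [ 0.1 -1.9 -0.3] op 0.088 q [-0.44  0.58 -0.18  1.65  0.12  0.92 -2.19]
153 167 171 169 171 170 169 170 169 170 168 166 171 170 168 169 168 166 168 168 168 168 168 167 168 166 166 167 167 166 168
154 167 166 168 168 168 169 169 169 170 170 168 170 169 170 171 169 171 168 166 167 168 166 167 168 166 168 166 167 165 166
155 167 167 168 170 165 164 165 164 165 163 166 168 165 168 168 166 165 169 167 168 165 165 166 166 163 168 166 165 164 166
156 167 166 169 169 162 157 154 150 149 153 153 155 155 157 158 158 158 159 159 156 153 154 158 158 162 163 166 163 164 165
157 
[... 2891 characters left out ...]
 150 154 157 163 165 164 160 161 157 155 158 162 167 169 169 170 168 169 167 168
181 170 170 167 167 163 166 165 169 168 167 168 168 167 167 167 167 167 169 166 167 167 170 168 169 170 171 169 170 170 168
182 171 170 171 170 170 170 171 170 171 172 171 170 170 168 168 170 168 168 170 169 169 166 168 167 170 169 168 168 168 167
183 169 169 170 169 168 172 166 168 170 171 170 168 166 166 167 166 167 165 165 166 166 167 166 167 166 169 169 167 167 169
184 165 165 166 167 167 168 169 170 170 170 171 168 169 165 164 167 166 168 166 167 167 165 166 166 166 168 165 168 167 170
185 167 164 167 165 167 167 170 169 172 171 171 170 170 168 166 168 167 167 166 166 165 165 166 165 167 169 167 168 168 168
```

Pot A now stands mouth up at (.654,.054). I'll pick it and place it beside B.

Request:
{"api": "move_arm", "payload": {"motion": [[[11, 38, 0], 0, 0.9], [[22, 76, 0], 0, 0.9], [[33, 114, 0], 0, 0.9], [[44, 152, 0], 0, 0.9], [[54, 190, 0], 0, 0.9]], "newtons": 15}}

```text
time: 49.75
ee_pos: [0.6357, 0.1079, 0.1146]
eef_rot: [3.14, -0.0, 0.037]
wrist_force: [0.6, 1.2, -0.8]
opening: 0.0791
```

Request:
{"api": "move_arm", "payload": {"motion": [[[9, 30, 0], 5, 0.9], [[17, 60, 0], 9.4, 0.9], [[17, 60, 0], 9.4, 0.9], [[17, 60, 30], 9.4, 0.9], [[17, 60, 59], 9.4, 0.9]]}}

```text
time: 50.17
ee_pos: [0.6561, 0.0499, 0.0567]
eef_rot: [3.141, -0.004, -0.128]
wrist_force: [-1.2, 0.2, -0.8]
opening: 0.0789
```

Request:
{"api": "move_arm", "payload": {"motion": [[[0, 0, 0], 0, 0.3], [[0, 0, 0], 0, 0.3], [[0, 0, 0], 0, 0.3], [[0, 0, 0], 0, 0.3], [[0, 0, 0], 0, 0.3]]}}

```text
time: 50.58
ee_pos: [0.6555, 0.0535, 0.0576]
eef_rot: [-3.141, -0.003, -0.124]
wrist_force: [0.1, -0.8, 2.3]
opening: 0.0506
```

Request:
{"api": "move_arm", "payload": {"motion": [[[0, 0, 0], 0, 0.3], [[0, 0, 0], 0, 0.3], [[0, 0, -30], 0, 0.3], [[0, 0, -60], -4.7, 0.3], [[0, 0, -60], -9.4, 0.3]]}}

```text
time: 51.0
ee_pos: [0.6574, 0.0541, 0.1219]
eef_rot: [-3.141, -0.008, 0.044]
wrist_force: [1.3, 0.2, -1.4]
opening: 0.0506
```

Request:
{"api": "move_arm", "payload": {"motion": [[[-36, -1, 0], 0, 0.3], [[-72, -2, 0], 0, 0.3], [[-108, -3, 0], 0, 0.3], [[-144, -4, 0], 0, 0.3], [[-170, -4, 0], 0, 0.3]]}}

```text
time: 51.42
ee_pos: [0.481, 0.0505, 0.1157]
eef_rot: [3.141, 0.001, 0.041]
wrist_force: [-0.6, 0.5, -1.6]
opening: 0.049
```

Request:
{"api": "move_arm", "payload": {"motion": [[[0, 0, 0], 0, 0.3], [[0, 0, 25], 0, 0.3], [[0, 0, 45], 0, 0.3], [[0, 0, 52], 0, 0.3], [[0, 0, 55], 0, 0.3]]}}

```text
time: 51.83
ee_pos: [0.4848, 0.0506, 0.0608]
eef_rot: [3.141, 0.0, 0.041]
wrist_force: [-4.2, -1.4, 19.4]
opening: 0.0483
```

Request:
{"api": "move_arm", "payload": {"motion": [[[0, 0, 0], 0, 0.3], [[0, 0, 0], 0, 0.72], [[0, 0, 0], 0, 0.72], [[0, 0, 0], 0, 0.72], [[0, 0, 0], 0, 0.72]]}}

```text
time: 52.25
ee_pos: [0.4846, 0.0507, 0.0609]
eef_rot: [-3.142, -0.0, 0.04]
wrist_force: [0.3, 0.1, 0.3]
opening: 0.0628
```

Request:
{"api": "move_arm", "payload": {"motion": [[[0, 0, -35], 0, 0.72], [[0, 0, -75], 0, 0.72], [[35, 0, -100], 0, 0.72], [[70, -20, -120], 0, 0.72], [[80, -55, -120], 0, 0.72]]}}

```text
time: 52.67
ee_pos: [0.5681, 0.1046, 0.1856]
eef_rot: [3.14, -0.009, 0.031]
wrist_force: [0.9, 0.1, -0.1]
opening: 0.0632
```

Request:
{"api": "move_arm", "payload": {"motion": [[[0, -40, 0], 0, 0.72], [[0, -80, 0], 0, 0.72], [[0, -120, 0], 0, 0.72], [[0, -160, 0], 0, 0.72], [[0, -200, 0], 0, 0.72]]}}

```text
time: 53.08
ee_pos: [0.5536, 0.3104, 0.1808]
eef_rot: [3.142, -0.0, 0.04]
wrist_force: [1.5, 0.2, 0.2]
opening: 0.0629
```

```bash
python3 top.py
python3 - <<'E'
from h import *
t=cv2.imread("pics/l_top.png"); s=cv2.imread("pics/l_side.png")
a=cv2.resize(t[110:290,210:440],(690,540),interpolation=cv2.INTER_CUBIC); cv2.imwrite("pics/fin.png",a)
E
```

```text
top 0.96 [358.9 231.1  20.5  21.5] upright IoU 0.966 xy cm [48.4  4.9] yaw 92
top 0.96 [358.9 231.1  20.5  21.5] lying IoU 0.841 xy cm [48.5  4.9] yaw 1
top 0.55 [385.5 212.2  23.2  19. ] upright IoU 0.96 xy cm [53.1 -1.6] yaw 2
top 0.55 [385.5 212.2  23.2  19. ] lying IoU 0.85 xy cm [53.2 -1.8] yaw 89
side 0.87 [357.6 188.8  21.2  20.5] upright IoU 0.874 xy cm [48.6  2.9] yaw 92
side 0.87 [357.6 188.8  21.2  20.5] lying IoU 0.955 xy cm [48.9  1.3] yaw 93
side 0.62 [344.9 178.9  21.1  24.9] upright IoU 0.786 xy cm [53.4 -2.5] yaw 10
side 0.62 [344.9 178.9  21.1  24.9] lying IoU 0.778 xy cm [53.8 -4.4] yaw 99
t 53.28 p [0.5532 0.31   0.1802] r [3.141e+00 1.000e-03 4.300e-02] F [-0.2 -1.9 -0.4] op 0.0633 q [-0.42  0.5  -0.23  1.63  0.13  1.03 -2.22]
```

View pics/fin.png

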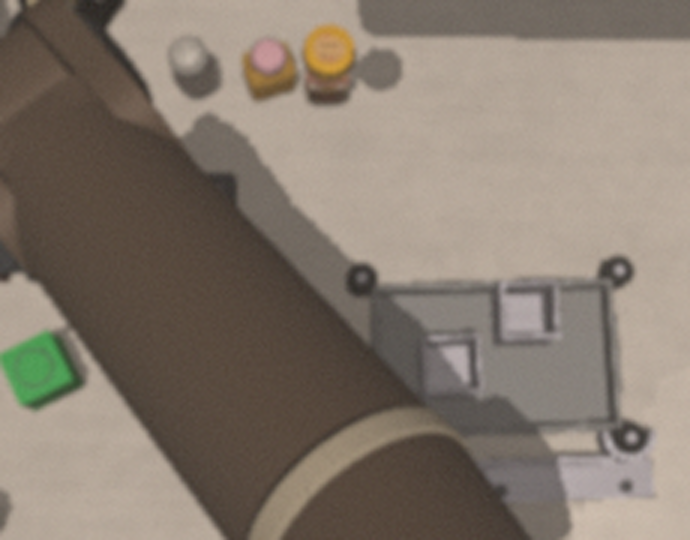

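Run:
```python
from h import *
px=np.array([[361,279],[617,270],[630,437]])/3+[210,110]
B=unproj("top",px,.027)[:,:2]; print(B.round(4))
M=np.array([[113,-73],[-113,-73],[-113,73]])/1e3
mc=M.mean(0);bc=B.mean(0);U,S,V=np.linalg.svd((M-mc).T@(B-bc));Rt=(U@V).T
print("yaw",np.degrees(np.arctan2(Rt[1,0],Rt[0,0])),"ctr",bc-Rt@mc,"res",((M-mc)@Rt.T+bc-B).round(4).tolist())
c=bc-Rt@mc
for n,r in(("B",[[498,285],[556,283],[558,340],[500,343]]),("A",[[422,336],[478,333],[480,388],[424,392]])):
    w=unproj("top",np.array(r)/3+[210,110],.065)[:,:2]; print(n,"rim ctr in tray",((w.mean(0)-c)@Rt).round(4), [np.linalg.norm(w[i]-w[i-1]).round(3) for i in range(4)])
t=cv2.imread("pics/l_top.png",0)
for v in range(200,228): print(v,*["%3d"%k for k in t[v,370:402]])
```

```text
[[ 0.5581  0.1239]
 [ 0.5691 -0.1014]
 [ 0.4233 -0.1087]]
yaw 92.79743320931075 ctr [0.49067251 0.00773182] res [[-0.0, 0.0002], [-0.0, -0.0002], [0.0, -0.0]]
B rim ctr in tray [-0.0246 -0.0331] [np.float64(0.049), np.float64(0.049), np.float64(0.049), np.float64(0.049)]
A rim ctr in tray [0.0428 0.0062] [np.float64(0.047), np.float64(0.047), np.float64(0.046), np.float64(0.047)]
200 174 170 173 172 173 172 169 169 167 169 166 169 169 170 171 169 171 169 171 170 169 172 173 173 173 172 169 170 170 169 170 168
201 170 172 170 173 171 169 169 169 168 168 167 164 162 160 163 162 161 161 159 160 162 160 160 162 161 161 161 164 161 165 166 164
202 164 165 168 167 163 161 162 162 165 163 160 155 150 143 139 141 139 142 143 140 142 141 142 142 145 142 140 142 146 148 146 142
203 144 149 155 151 146 140 142 153 158 152 147 140 133 131 124 124 126 134 132 134 131 132 135 134 134 130 124 128 131 137 134 130
204 127 130 134 131 121 114 130 153 155 142 137 133 131 132 126 125 128 130 133 127 124 121 123 123 128 129 127 123 127 132 123 120
205 111 111 112 108 106 100 126 153 149 126 117 116 117 1
[... 2278 characters left out ...]
 135 138 142 151 151 141 130 132 130 130
223 139 131 131 124 102  87  88 104 118 122 122 116 113 110 112 110 108 111 110 109 109 110 117 123 133 138 140 133 131 131 130 131
224 138 130 132 126 107  95  94  98 103 105 103 103 102 100  98 101  99 100 105 103 102 102 109 118 128 131 128 131 129 130 130 131
225 133 131 131 127 120 112 110 113 115 115 114 115 117 115 114 116 113 116 119 120 118 115 121 125 128 132 130 128 129 129 131 131
226 135 128 130 129 124 125 125 129 127 127 128 126 126 127 126 128 128 128 128 129 129 129 130 131 130 131 130 128 132 130 130 131
227 132 130 127 131 130 131 127 132 132 131 131 131 130 132 129 132 134 129 130 130 130 130 128 130 132 128 130 132 131 131 130 132
```

Both pots stand mouth up inside the tray, and the tray is still home. B was nudged a few cm after I placed it, but it stands flat. The arm is clear, so I'm handing in.

Run:
```python
from h import *
print(workorder.finish_job()); st()
```

```text
the job is handed in; nothing more can be done
None
the job is handed in; nothing more can be done
```

The tray was turned home while still empty, and both steel pots now stand mouth up on its floor. The job was handed in at about 53 s. Only two steel pots were present; the green look-alike was left alone.

**Tray:** I pushed the far corner round about 91° counter-clockwise, with its buffer seated in the socket at each look. Pushes near both ends of the long side stalled along a line matching the rail's angle. In the last picture the tray's yaw is about 92.8° against roughly 92.5° for the rail, within my reading error.

**Pots:** I turned each one in two quarter turns by pressing it in the grip against the tray's outer wall and then the table.
- My first tries failed: the corner lift and push-over on one pot, and two attempts at the other pot's second quarter turn.
- Driving against the wall pressed the tray into the rail with about 26 N.

**Last checks:**
- Both pots show their open mouths and rims of about 47–49 mm, inside the tray.
- After I placed it, one pot moved about 5 cm on its own, probably the announced knock. It still stands flat, about 3 mm from a side wall and 19 mm from the other pot along the tray, but about 4 cm out of line with it. I did not realign it.
- The side-view fit gave no clear upright/lying answer for either pot, so I relied on the top view.
- Salt, syrup and spice look undisturbed. Tape, brush and glue were not in the last crop, so I did not re-check them, but the arm did not work down near them.

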